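# Close and pin a flow-cell clamp

### The arm

A 6-joint arm with a two-finger parallel gripper is mounted at the origin on the work surface. World frame = base frame: x ahead of the robot, y to its left, z up, the work surface at z = 0. Lengths are in m, angles in rad, forces in N, time in s.
With the tool pointing down it reaches from about 0.35 to 0.85 m from the base axis. Payload 8.1 kg.
Tool frame: the origin (TCP) lies between the finger pads; the fingertips stand 11 mm ahead of it and the grasp point (between the pads) lies 8 mm behind it (ctrl.tips_ahead is the distance from the TCP to the fingertips, in m); x points along the fingers, y is the direction in which the jaws open and shut, and the axes are right-handed (so a half turn about x gives the same grasp; the last joint's range is limited). The gripper opens to 93 mm and grips with 3 to 60 N. Pads are 15 mm wide; open, the fingers measure 128 mm over their backs; the gripper's body (75 mm by 188 mm) begins 65 mm behind the grasp point.
Start: joints at [1.089, 0.13, 1.488, -0, 1.523, -0.085], TCP at [0.232, 0.553, 0.196] pointing down, gripper open.
Joint ranges: [-2.96, 2.96], [-0.89, 2.26], [0.02, 2.5], [-1.34, 4.48], [0, 2.73], [-2.66, 2.66]. Speed limits (rad/s): [2.39, 2.39, 2.79, 3.14, 3.14, 3.14].

### API

Orientations are given as a unit quaternion [w, x, y, z].
In Python, from station import ctrl gives the robot as it stands.
- The arm moves only by the shell command python3 -m handwheel 'ROWS' [OPENING] [FORCE]. ROWS is a JSON object of lists of equal length, an entry for each row: "delta_pos": the shift along the tool's x, y, z in mm, a list of three; "turn": the turn about the tool's x in rad. A call has 1 to 20 rows; each row shifts and turns the pose as measured when the row begins, along the tool's axes as they then stand; what a row does not reach is not made up. A row lasts 1/12 s, in which the tool goes at most 41.7 mm and 7.16 degrees, less where a joint would pass 70% of its speed; a pose out of reach is approached as far as the arm can. A call is refused whole if a number of a shift passes 41.7 or a number of a turn 0.125, either way. A call with a gripper value outside its range is refused whole. OPENING is the opening, from 0 (shut) to 1 (fully open), set as the call begins (- or left out, the last holds). The fingers move at their own pace and stop on an object; FORCE is the grip in N (left out, the last holds). Time passes only in rows, so rows that do not move let the fingers close. It gives the time, the measured TCP pose, the force and the opening at its end, in the units of the state.
- ctrl.get_state(): the state, without advancing time (a new reading comes with each control period).
- ctrl.snapshot(name): name is "side" or "top" or "wrist"; returns a dict with "pixels" (480x640x3 uint8, red, green, blue), "fx", "fy", "cx", "cy" (pixels), "camera_from_world" (4x4, takes a point from world to camera coordinates). Camera axes: x right, y up, looking along -z (the intrinsics and any distortion apply to the point x, -y, -z); pixel columns grow to the right and rows downward; lengths in m; the calibration is good to about 2 mm. The wrist camera is an equidistant fisheye: a pixel r from the principal point sees the ray r / f radians off the axis. A picture is of the moment at which its call begins. There is no depth.
- ctrl.close_job(): hands the job in, once; it reports no verdict.
Trained networks look in a picture, given as the dict that the camera call returned (one of the last four; its "shot" number tells which), for a name from the list of things; names that differ only in an ending like _2 or _b are one class to them, and where a whole thing is asked for, a point or a joint stands for the part that bears it (a point fixed in the world has none). Each returns a list of dicts, best first, with "score" (0 to 1); they miss things now and then, are a little off and sometimes report something else, mostly with a low value. They report only what shows in the picture. A call takes as long as a camera call. They do not tell look-alikes from the thing itself.
- ctrl.regions_of(picture, thing): "pixels" (480x640 bool, what is visible of it).
- ctrl.pinpoint(picture, thing): "xyz" ([x, y, z] in m, in the coordinates of the camera as it stood for that picture, good to about 4 mm: a listed point, or the origin of a listed thing).
The state is a dict: "time": time; "qpos": joint angles; "dq": joint speeds; "joint_torque": joint torques, N m; "eef_pos": TCP position; "eef_rot": TCP orientation; "wrist_force": force on the tool from outside, world axes, zero at the start; "torque": the same for the moment, N m; "width": finger opening in m.
Only numpy, scipy, OpenCV 4.12 (cv2) and the standard library are available. Lean on these libraries where they do the work, as an engineer would, in place of code of your own. Each camera call takes 0.05 s, during which the arm holds its last target. There are 200 camera calls.

### The job

Get the flow-cell clamp ready for the microscope: draw the red-handled pin up out of the bore in the clamp's base and park it upright in the notch of the white pin rest, letting go of it there. Then swing the blue lid over onto the base, take the pin again and push it down through the hole in the lid into the bore until its flange presses the springy lid fully shut. Finish while still holding the pin down, so that the lid stays pressed shut, and leave the bottle, tip box and culture flask alone.

Things in the scene. Friction and masses are not known exactly. Their poses are not given: they have to be found in the camera images.
- base: Lower half of the clamshell clamp, fixed to the bench: aluminium block 120 (x) x 150 (y) x 50 mm high with a glass slide and a black rubber gasket frame on top. Origin: centre of its underside, on the bench; z up. The lid's hinge runs along the base's x axis at y = +60 mm, 59 mm above the bench. It stands turned by up to 0.35 rad
- bore (a point): Centre of the mouth of the pin bore in the base's top face (at base x 0, y -40 mm, 50 mm above the bench). The bore is upright, 12 mm in diameter, goes down through the whole base, and its mouth has a 2 mm chamfer
- lid (a joint): Angle of the blue lid. 0 = shut (level, underside 54 and top 64 mm above the bench), grows as it opens. Starts at 1.7 to 2.0 (stop), past upright, leaning to the base's +y side. Damped: pushed from behind (+y side) to below 1.2, it sinks by its weight in about 2 s, then the sprung gasket holds it ajar at about 0.05. About 8 N down at the hole shuts it fully; let go, it lifts again
- lid_hinge (a point): Middle of the lid's hinge axis, at mid-thickness of the lid. The lid is a plate 100 (along the hinge) x 106 x 10 mm with an amber window
- lid_hole (a point): Centre of the lid's 13 mm pin hole at its upper face (the one that is up when shut), 100 mm from the hinge axis; moves with the lid. In line with the bore when shut and, within 0.5 mm, when ajar (then about 5 mm higher than shut)
- lid_edge (a point): Middle of the lid's free edge, at mid-thickness, 118 mm from the hinge axis; moves with the lid
- pin: Loose pin of about 70 g, at first upright in the base's bore, flange on the base's top. Origin: centre of its lower tip; z up the pin. Steel shank 10 mm in diameter from 0 to 40 mm (tapered tip 4 mm), flange 28 mm in diameter from 40 to 45 mm, red round handle 18 mm in diameter from 45 to 85 mm (grip it there from above). Home with the lid shut, its tip is 24 mm above the bench
- pin_rest: White pin rest, 50 x 50 x 55 mm high, fixed to the bench on the base's -y side, 0.15 to 0.19 m from the base's centre. Origin: centre of its underside; z up. An upright slot 14 mm wide, cut down its full height, opens to its own -y face and runs from there to 7 mm past its centre. It may be turned by up to 0.5 rad to the base
- notch (a point): Parking point: centre of the rest's top face, 55 mm above the bench, in the slot. Parked, the pin's shank hangs upright here in the slot and its flange lies on the rest's top face (tip 15 mm above the bench)
- reagent_bottle: Bystander: amber jar with white cap, 52 mm in diameter, 75 mm high; origin: centre of its underside
- tip_box: Bystander: blue pipette-tip box with clear cover, 75 x 60 x 57 mm high; origin: centre of its underside
- culture_flask: Bystander: flat pinkish culture flask with red cap, lying, 70 x 120 x 26 mm high; origin: centre of the underside of its 70 x 85 mm body; cap towards its +y
Not all that is in view belongs to the job. Leave any green look-alike of the pin alone.

How it is judged:
On the way, in this order (a step that is already met when the one before it is completed fails the run):
1. the pin is parked upright in the rest's notch and let go (horizontal distance between pin and notch below 0.014 m and height (world z) of pin between 0.01 and 0.02 m and angle between pin's own z axis and vertical below 0.2 rad and contact force between the fingers and pin below 0.2 N), for 0.2 s.
2. the lid is swung over onto the base while the pin is parked (value of joint lid below 0.12 rad and horizontal distance between pin and notch below 0.014 m and height (world z) of pin below 0.02 m), for 0.1 s.
At the end, for the whole second after the job is handed in: Pin through the lid's hole and in the base's bore (tip within 5 mm of the bore's axis and under 28 mm above the bench, within 0.1 rad of upright), lid pressed shut (below 0.02 rad), fingers still on the pin (over 2 N) and pin pressing on the clamp (over 3 N) (value of joint lid below 0.02 rad and horizontal distance between pin and bore below 0.005 m and z of pin in the frame of base below 0.028 m and angle between the z axis of pin and the z axis of base, either way round below 0.1 rad and contact force between pin and base above 3 N and contact force between the fingers and pin above 2 N); the arm keeps its last pose, push and grip.
It fails at once if a bystander is disturbed (moved over 20 mm) (distance of any of reagent_bottle, tip_box, culture_flask from where it was at the start of the episode above 0.02 m).
It also fails if it takes over 69 s, if anything falls off the work surface, if the arm or the gripper's body presses on something with over 40 N, if the wrist force passes 120 N, or if a joint passes its speed limit or range.

## Working session

There is one attempt and no reset: what is moved stays moved. The work goes in short steps, Python scripts to look and compute and a shell command to move; the robot and the scene stay as the last step left them, time stands still between calls to the robot, and variables do not carry over. Pictures are saved under pics/ and viewed, about 8 in all and at most 12, crops included, and the job is handed in when it is done.

```bash
ls; mkdir -p pics; cat > h.py <<'E'
import numpy as np, cv2
from station import ctrl
def w(p,xyz):
    M=np.linalg.inv(np.array(p["camera_from_world"])); return (M@np.r_[xyz,1])[:3]
def proj(p,X):
    c=np.array(p["camera_from_world"])@np.r_[X,1]; return np.array([p["cx"]+p["fx"]*c[0]/-c[2], p["cy"]-p["fy"]*c[1]/-c[2]])
def ray(p,u,v,fish=False):
    a=np.array([(u-p["cx"])/p["fx"],(v-p["cy"])/p["fy"]])
    if fish:
        r=np.linalg.norm(a); d=np.r_[a*np.sin(r)/max(r,1e-9),np.cos(r)]
    else: d=np.r_[a,1]
    d=d*[1,-1,-1]; M=np.linalg.inv(np.array(p["camera_from_world"])); d=M[:3,:3]@d
    return M[:3,3],d/np.linalg.norm(d)
def tri(rs):
    A=0;b=0
    for o,d in rs:
        P=np.eye(3)-np.outer(d,d); A=A+P; b=b+P@o
    return np.linalg.solve(A,b)
def atz(r,z): o,d=r; return o+d*(z-o[2])/d[2]
def save(p,n,crop=None,s=1):
    im=p["pixels"][:,:,::-1]
    if crop: x0,y0,x1,y1=crop; im=im[y0:y1,x0:x1]
    cv2.imwrite("pics/"+n,cv2.resize(im,None,fx=s,fy=s,interpolation=cv2.INTER_CUBIC))
def tool(dw):
    w_,x,y,z=ctrl.get_state()["eef_rot"]
    from scipy.spatial.transform import Rotation as R
    return R.from_quat([x,y,z,w_]).inv().apply(dw)
E
python3 - <<'E'
from h import *
s=ctrl.get_state(); print(s["eef_pos"],s["eef_rot"],s["time"])
ims=[]
for n in ("side","top","wrist"):
    p=ctrl.snapshot(n); ims.append(p["pixels"][:,:,::-1]); print(n,np.round(np.linalg.inv(np.array(p["camera_from_world"])),2).tolist(),p["fx"])
    for t in ["base","bore","lid_hinge","lid_hole","lid_edge","pin","pin_rest","notch","reagent_bottle","tip_box","culture_flask"]:
        for d in ctrl.pinpoint(p,t)[:3]: print(t,round(d["score"],2),np.round(w(p,d["xyz"]),3), end=' ')
        print()
    save(p,n+"0.png")
E
```

```text
pics
[0.23157749 0.55284105 0.19527686] [ 0.69306223  0.13872432  0.69341518 -0.13998462] 0.0
side [[-0.92, 0.27, -0.27, 0.4], [-0.39, -0.66, 0.64, 0.44], [-0.01, 0.7, 0.71, 0.67], [0.0, 0.0, 0.0, 1.0]] 497.2228480223598
base 0.88 [0.552 0.025 0.006] 
bore 0.63 [ 0.563 -0.012  0.052] 
lid_hinge 0.87 [0.527 0.081 0.056] 
lid_hole 0.62 [0.518 0.121 0.15 ] 
lid_edge 0.68 [0.518 0.122 0.169] lid_edge 0.32 [0.552 0.027 0.001] 
pin 0.81 [ 0.571 -0.01   0.012] pin 0.75 [ 0.505 -0.129 -0.   ] 

notch 0.73 [ 0.629 -0.136  0.051] 
reagent_bottle 0.94 [ 0.43  -0.376 -0.   ] 
tip_box 0.93 [ 0.663 -0.372  0.   ] 
culture_flask 0.56 [0.8   0.097 0.004] 
top [[-0.02, 0.99, -0.12, 0.47], [-1.0, -0.02, 0.02, -0.09], [0.02, 0.12, 0.99, 1.2], [0.0, 0.0, 0.0, 1.0]] 547.8886879462082
base 0.71 [ 0.553  0.025 -0.001] base 0.63 [ 0.668 -0.376 -0.001] 
bore 0.94 [ 0.559 -0.007  0.051] 
lid_hinge 0.95 [0.533 0.085 0.059] 
lid_hole 0.57 [0.519 0.131 0.148] lid_hole 0.19 [ 0.799  0.095 -0.   ] 
lid_edge 0.9 [0.514 0.135 0.173] lid_edge 0.68 [ 0.568 -0.007  0.011] 
pin 0.58 [ 0.567 -0.005  0.011] pin 0.51 [ 0.507 -0.126  0.003] 
pin_rest 0.95 [ 0.631 -0.133  0.005] 
notch 0.59 [ 0.629 -0.135  0.003] notch 0.55 [ 0.624 -0.134  0.055] 
reagent_bottle 0.6 [ 0.433 -0.37   0.004] 
tip_box 0.79 [ 0.666 -0.373  0.002] tip_box 0.22 [ 0.628 -0.135  0.002] 
culture_flask 0.6 [0.8   0.098 0.003] 
wrist [[0.39, -0.89, -0.23, 0.17], [0.92, 0.37, 0.1, 0.58], [-0.0, -0.25, 0.97, 0.38], [0.0, 0.0, 0.0, 1.0]] 371.64829954431775
```

```bash
python3 - <<'E'
import cv2,numpy as np
a=cv2.imread("pics/side0.png");b=cv2.imread("pics/top0.png")
cv2.imwrite("pics/c0.png",cv2.resize(np.vstack([a,b]),None,fx=.62,fy=.62,interpolation=cv2.INTER_AREA))
from h import *
p=ctrl.snapshot("top"); q=ctrl.snapshot("side")
for n,X in dict(bore=[.561,-.009,.05],pintop=[.565,-.008,.095],green=[.506,-.128,.085],notch=[.627,-.135,.055],hinge=[.53,.083,.059]).items(): print(n,proj(q,X).round(),proj(p,X).round())
u=np.hstack([cv2.resize(q["pixels"][130:370,80:430],None,fx=1.1,fy=1.1),cv2.resize(p["pixels"][100:340,180:520],None,fx=1.1,fy=1.1)])
E
```

```text
bore [338. 297.] [272. 270.]
pintop [336. 278.] [270. 267.]
green [396. 240.] [330. 295.]
notch [329. 230.] [332. 238.]
hinge [335. 349.] [228. 286.]
```

View pics/c0.png

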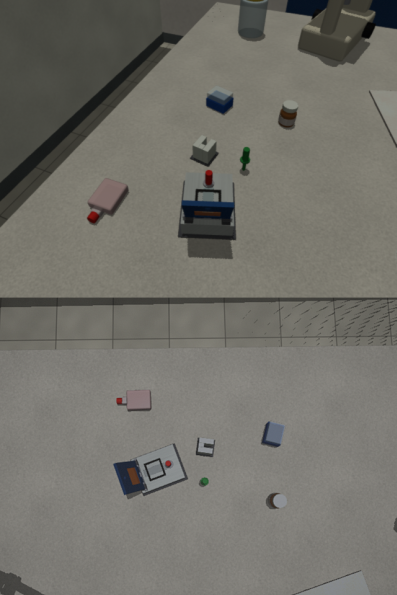

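```bash
python3 - <<'E'
from h import *
a=cv2.imread("pics/side0.png")[200:390,270:420];b=cv2.imread("pics/top0.png")[180:330,170:360]
f=lambda i,s:cv2.resize(i,None,fx=s,fy=s,interpolation=cv2.INTER_CUBIC)
A=f(a,3);B=f(b,1.8)
c=np.zeros((570,800,3),np.uint8);c[:570,:450]=A;c[:270,452:452+342]=B
cv2.imwrite("pics/c1.png",c)
p=ctrl.snapshot("top");q=ctrl.snapshot("side")
# red pin top centroid / rest masks
def red(p,box):
    x0,y0,x1,y1=box;i=p["pixels"][y0:y1,x0:x1].astype(int);m=(i[...,0]>110)&(i[...,1]<70)&(i[...,2]<70)
    v,u=np.nonzero(m);print("red",len(u),u.min()+x0,u.max()+x0,v.min()+y0,v.max()+y0);return u.mean()+x0,v.mean()+y0
ca=red(p,(250,240,300,290));cb=red(q,(310,250,360,310));print(ca,cb)
print("handle",tri([ray(p,*ca),ray(q,*cb)]), atz(ray(p,*ca),.095))
for pp in(p,q):
  for t in("pin_rest","base"):
    for d in ctrl.regions_of(pp,t)[:1]:
      m=d["pixels"].astype(np.uint8);r=cv2.minAreaRect(cv2.findNonZero(m));print(t,d["score"],r)
E
```

```text
red 52 267 274 263 270
red 71 331 342 274 282
(np.float64(270.59615384615387), np.float64(266.61538461538464)) (np.float64(336.5774647887324), np.float64(277.7323943661972))
handle [ 0.56445325 -0.00883063  0.09542162] [ 0.56492107 -0.00869813  0.095     ]
pin_rest 0.81 ((331.2999572753906, 240.39999389648438), (28.708538055419922, 28.708538055419922), 8.130102157592773)
base 0.81 ((243.20420837402344, 281.1558532714844), (63.372962951660156, 105.8451919555664), 71.37213897705078)
pin_rest 0.92 ((329.9554748535156, 242.79794311523438), (43.614830017089844, 44.02863311767578), 24.443954467773438)
base 0.65 ((335.72174072265625, 331.8439025878906), (93.32282257080078, 105.49950408935547), 2.726311206817627)
```

View pics/c1.png

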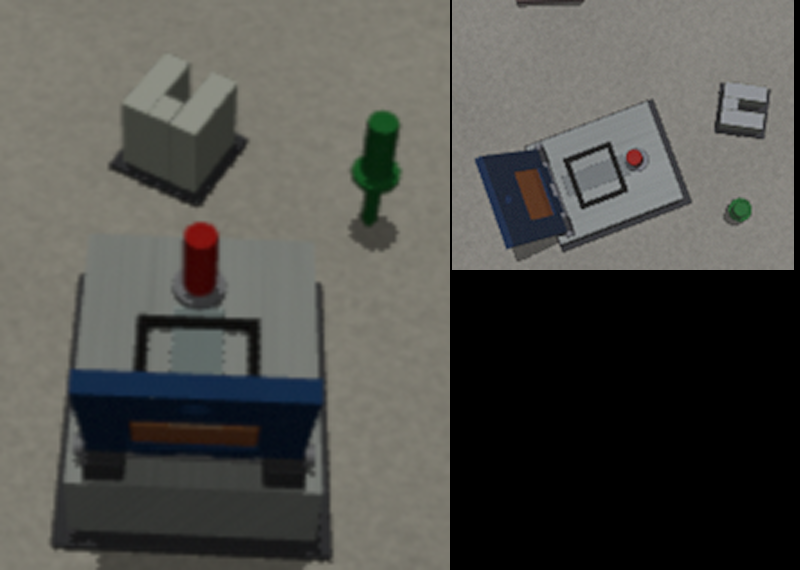

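```bash
cat >> h.py <<'E'
def go(tx,ty,tz,yaw=None):
    """print needed shift in tool axes (mm) to world target, and turn so jaw axis is at given yaw"""
    from scipy.spatial.transform import Rotation as R
    s=ctrl.get_state(); w_,x,y,z=s["eef_rot"]; r=R.from_quat([x,y,z,w_])
    d=np.array([tx,ty,tz])-s["eef_pos"]; Y=r.apply([0,1,0])
    print("t",s["time"],"pos",np.round(s["eef_pos"],4),"xaxis",np.round(r.apply([1,0,0]),3),"jawyaw",round(np.arctan2(Y[1],Y[0]),3),"w",round(s["width"],4),"F",np.round(s["wrist_force"],1))
    print("tool shift mm",np.round(r.inv().apply(d)*1000,1))
    if yaw is not None:
        e=(yaw-np.arctan2(Y[1],Y[0])+np.pi/2)%np.pi-np.pi/2
        print("turn", -e, "shift after turn", np.round((r*R.from_rotvec([-e,0,0])).inv().apply(d)*1000,1))
E
python3 -c "
from h import *
go(.5645,-.0087,.20,.325)"
```

```text
t 2.2 pos [0.2319 0.5534 0.1963] xaxis [-0. -0. -1.] jawyaw 1.174 w 0.0928 F [-0.4 -0.1 -0.5]
tool shift mm [  -3.7 -389.9  524. ]
turn 0.8489994476217242 shift after turn [ -3.7 135.7 638.9]
```

```bash
python3 -m handwheel '{"delta_pos":[[-10,0,0],[-10,0,0],[-10,0,0],[-10,0,0],[-10,0,0],[-10,0,0],[0,0,0],[0,0,0]],"turn":[0.12,0.12,0.12,0.12,0.12,0.12,0.12,0]}' 0.5 20; python3 -c "
from h import *
go(.5645,-.0087,.20,.325)"
```

```text
time: 2.87
eef_pos: [0.2315, 0.5527, 0.2579]
eef_rot: [0.569, 0.419, 0.569, -0.421]
wrist_force: [0.0, -0.1, -0.4]
width: 0.0477
t 2.8667 pos [0.2315 0.5527 0.2579] xaxis [-0.001 -0.002 -1.   ] jawyaw 0.299 w 0.0477 F [ 0.  -0.1 -0.4]
tool shift mm [ 58.8 153.  634.5]
turn -0.02607259150040453 shift after turn [ 58.8 136.5 638.2]
```

```bash
python3 -m handwheel '{"delta_pos":[[0,8,36],[0,8,36],[0,8,36],[0,8,36],[0,8,36],[0,8,36],[0,8,36],[0,8,36],[0,8,36],[0,8,36],[0,8,36],[0,8,36],[0,8,36],[0,8,36],[0,8,36],[0,8,36],[0,8,36],[0,0,0]],"turn":[-0.026,0,0,0,0,0,0,0,0,0,0,0,0,0,0,0,0,0]}'; python3 - <<'E'
from h import *
go(.5645,-.0087,.165,.325)
p=ctrl.snapshot("wrist"); save(p,"w1.png")
for t in["pin","bore","notch","pin_rest"]:
    for d in ctrl.pinpoint(p,t)[:2]: print(t,round(d["score"],2),np.round(w(p,d["xyz"]),4))
E
```

```text
time: 4.37
eef_pos: [0.586, 0.0044, 0.2518]
eef_rot: [0.592, 0.383, 0.593, -0.387]
wrist_force: [0.9, 0.7, 0.0]
width: 0.0461
t 4.3667 pos [0.586  0.0044 0.2518] xaxis [-0.004 -0.003 -1.   ] jawyaw 0.419 w 0.0461 F [0.9 0.7 0. ]
tool shift mm [ 86.9 -24.5   3.1]
turn 0.09352301857247802 shift after turn [ 86.9 -24.1   5.4]
pin 0.95 [ 0.5671 -0.0124  0.0077]
pin 0.95 [ 0.5069 -0.1255 -0.0024]
bore 0.96 [ 0.563  -0.0105  0.0493]
notch 0.7 [ 0.6269 -0.1378  0.0582]
notch 0.62 [0.8033 0.0958 0.0031]
pin_rest 0.9 [ 0.6222 -0.1404 -0.0026]
```

View pics/w1.png

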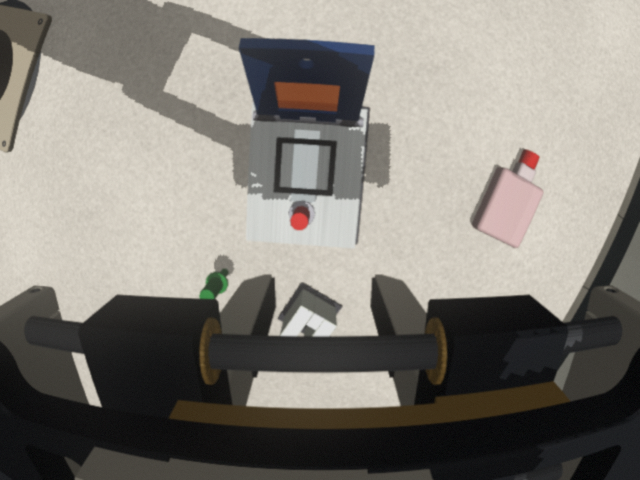

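```bash
cat >> h.py <<'E'
def handle(p,fish,box=None):
    i=p["pixels"].astype(int);m=((i[...,0]>90)&(i[...,1]<0.35*i[...,0])&(i[...,2]<0.35*i[...,0])).astype(np.uint8)
    if box: k=np.zeros_like(m);k[box[1]:box[3],box[0]:box[2]]=1;m&=k
    n,l,st,c=cv2.connectedComponentsWithStats(m); j=1+np.argmax(st[1:,4]); return st[j],c[j]
E
python3 - <<'E'
from h import *
p=ctrl.snapshot("wrist");st,c=handle(p,1,(270,190,330,240));print(st,c)
i=p["pixels"][210:224,294:306];print(c, [atz(ray(p,300,218,True),z).round(4) for z in(.095,)], atz(ray(p,*c,True),.09).round(4))
go(.5645,-.0097,.165,.325)
E
```

```text
[292 222  14  14 134] [298.09701493 228.19402985]
[298.09701493 228.19402985] [array([0.5632, 0.0017, 0.095 ])] [ 0.5656 -0.0094  0.09  ]
t 4.6667 pos [0.5835 0.0113 0.2536] xaxis [-0.003 -0.001 -1.   ] jawyaw 0.421 w 0.0469 F [-0.6  0.5  0.2]
tool shift mm [ 88.7 -25.7  11.4]
turn 0.09597139190494541 shift after turn [ 88.7 -24.5  13.8]
```

```bash
python3 -m handwheel '{"delta_pos":[[20,-10,2],[20,-10,2],[20,-4,1],[20,0,0],[5,0,0],[0,0,0]],"turn":[0.09,0,0,0,0,0]}'; python3 - <<'E'
from h import *
go(.5645,-.0097,.08,.325)
p=ctrl.snapshot("wrist");st,c=handle(p,1,(240,190,400,480));print(st,c)
save(p,"w2.png",(200,180,440,380),3)
E
```

```text
time: 5.17
eef_pos: [0.5617, 0.0054, 0.1705]
eef_rot: [0.58, 0.408, 0.576, -0.406]
wrist_force: [-0.1, -0.7, 0.0]
width: 0.0465
t 5.1667 pos [0.5617 0.0054 0.1705] xaxis [ 0.006 -0.001 -1.   ] jawyaw 0.343 w 0.0465 F [-0.1 -0.7  0. ]
tool shift mm [90.5 -3.  14.9]
turn 0.017716478418036363 shift after turn [90.5 -2.7 15. ]
[311 249  21  19 305] [321.17704918 257.69836066]
```

View pics/w2.png

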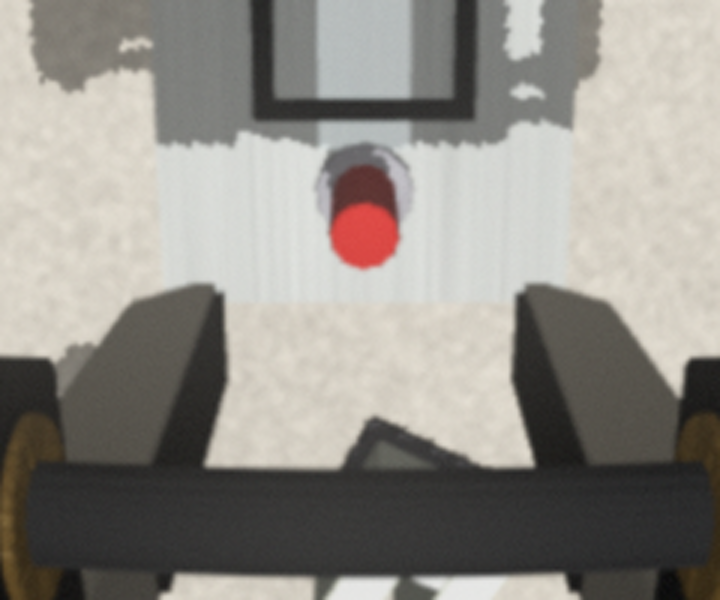

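```bash
python3 - <<'E'
from h import *
p=ctrl.snapshot("wrist");st,c=handle(p,1,(240,190,400,480));X=atz(ray(p,*c,True),.093);print(c,X)
go(X[0]*.5+.5*.5647,X[1]*.5-.5*.009,.073,.335)
E
```

```text
[320.93421053 257.54276316] [ 0.56573256 -0.0084154   0.093     ]
t 5.2667 pos [0.5626 0.0052 0.1719] xaxis [ 0.008 -0.001 -1.   ] jawyaw 0.342 w 0.0468 F [ 0.  -0.2  0.9]
tool shift mm [98.9 -2.9 13.6]
turn 0.007234783639411102 shift after turn [98.9 -2.8 13.6]
```

```bash
python3 -m handwheel '{"delta_pos":[[8,-1.5,7],[16,-1,6],[16,0,0],[16,0,0],[16,0,0],[16,0,0],[6,0,0],[0,0,0]],"turn":[0,0,0,0,0,0,0,0]}'; python3 - <<'E'
from h import *
go(.5652,-.0087,.073,.335)
E
```

```text
time: 5.93
eef_pos: [0.5756, -0.0113, 0.0851]
eef_rot: [0.587, 0.411, 0.57, -0.402]
wrist_force: [-0.2, -0.7, 0.5]
width: 0.0466
t 5.9333 pos [ 0.5756 -0.0113  0.0851] xaxis [ 0.028 -0.004 -1.   ] jawyaw 0.346 w 0.0466 F [-0.2 -0.7  0.5]
tool shift mm [11.8 -9.2 -6.1]
turn 0.011025564635212648 shift after turn [11.8 -9.3 -6. ]
```

```bash
python3 -m handwheel '{"delta_pos":[[3,-5,-3],[3,-4,-3],[4,0,0],[0,0,0]],"turn":[0,0,0,0]}'; python3 - <<'E'
from h import *
go(.5652,-.0087,.073,.335)
E
```

```text
time: 6.27
eef_pos: [0.5668, -0.0092, 0.0775]
eef_rot: [0.589, 0.412, 0.568, -0.401]
wrist_force: [0.1, 0.6, -0.7]
width: 0.0466
t 6.2667 pos [ 0.5668 -0.0092  0.0775] xaxis [ 0.033 -0.005 -0.999] jawyaw 0.346 w 0.0466 F [ 0.1  0.6 -0.7]
tool shift mm [ 4.5 -1.4 -1. ]
turn 0.011131635391314898 shift after turn [ 4.5 -1.4 -1. ]
```

```bash
python3 -m handwheel '{"delta_pos":[[4,-1.5,-1],[0,0,0],[0,0,0],[0,0,0],[0,0,0],[0,0,0]],"turn":[0,0,0,0,0,0]}' 0 25; python3 - <<'E'
from h import *
go(.5652,-.0087,.073,.335)
E
```

```text
time: 6.77
eef_pos: [0.5663, -0.0087, 0.0752]
eef_rot: [0.59, 0.412, 0.567, -0.4]
wrist_force: [0.1, -0.2, 0.4]
width: 0.0111
t 6.7667 pos [ 0.5663 -0.0087  0.0752] xaxis [ 0.036 -0.005 -0.999] jawyaw 0.347 w 0.0111 F [ 0.1 -0.2  0.4]
tool shift mm [ 2.2 -1.2 -0.4]
turn 0.011625221226800875 shift after turn [ 2.2 -1.2 -0.4]
```

```bash
python3 -m handwheel '{"delta_pos":[[-8,0,0],[-10,0,0],[-12,0,0],[-12,0,0],[-12,0,0],[-8,0,0],[0,0,0]],"turn":[0,0,0,0,0,0,0]}' 0 25; python3 - <<'E'
from h import *
go(.627,-.137,.15,.335)
p=ctrl.snapshot("wrist");save(p,"w3.png",(200,180,440,380),3)
for n in("top","wrist"):
    p=ctrl.snapshot(n)
    for t in["pin","notch","pin_rest"]:
        for d in ctrl.pinpoint(p,t)[:2]: print(t,round(d["score"],2),np.round(w(p,d["xyz"]),4))
E
```

```text
time: 7.35
eef_pos: [0.5649, -0.0084, 0.1462]
eef_rot: [0.591, 0.413, 0.566, -0.4]
wrist_force: [-0.5, 0.6, 1.3]
width: 0.0002
t 7.35 pos [ 0.5649 -0.0084  0.1462] xaxis [ 0.039 -0.005 -0.999] jawyaw 0.347 w 0.0002 F [-0.5  0.6  1.3]
tool shift mm [ -0.7  14.8 142.1]
turn 0.011719969419511811 shift after turn [ -0.7  16.5 141.9]
pin 0.61 [ 0.5094 -0.125   0.0049]
notch 0.8 [ 0.6234 -0.1337  0.054 ]
notch 0.69 [0.5161 0.1295 0.1486]
pin_rest 0.76 [ 0.6274 -0.1348  0.0027]
pin 0.93 [ 0.567  -0.0107  0.0072]
notch 0.63 [ 0.6232 -0.1369  0.0599]
notch 0.54 [ 0.5627 -0.0127  0.0541]
```

View pics/w3.png

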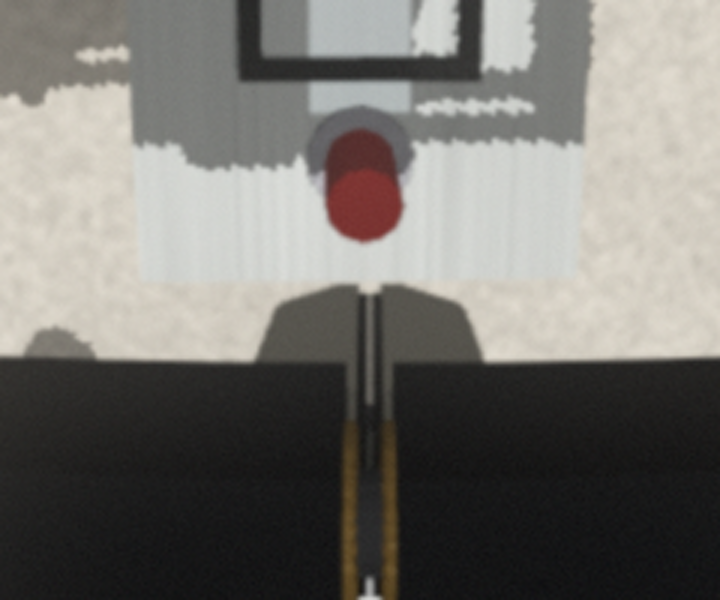

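```bash
cat >> h.py <<'E'
def fproj(p,X):
    c=(np.array(p["camera_from_world"])@np.r_[X,1])[:3]*[1,-1,-1]; th=np.arctan2(np.hypot(c[0],c[1]),c[2]); n=c[:2]/np.hypot(c[0],c[1])*th
    return p["cx"]+p["fx"]*n[0],p["cy"]+p["fy"]*n[1]
E
python3 - <<'E'
from h import *
p=ctrl.snapshot("wrist");s=ctrl.get_state();e=np.array(s["eef_pos"]);print(e,s["width"])
print("tip proj",fproj(p,e+[0,0,-.011]),"tcp",fproj(p,e), "p 43",fproj(p,e+[0,0,.019]))
st,c=handle(p,1,(240,190,400,480));print(st,c,[atz(ray(p,*c,True),z).round(4) for z in(.09,.095)])
print("flange pred",fproj(p,[.565,-.009,.055]),fproj(p,[.565,-.009,.095]))
t=ctrl.snapshot("top");q=ctrl.snapshot("side")
print("tcp top/side",proj(t,e),proj(q,e), "bore",proj(t,[.565,-.009,.095]),proj(q,[.565,-.009,.095]))
a=cv2.resize(t["pixels"][200:330,200:370,::-1],None,fx=2.3,fy=2.3);b=cv2.resize(q["pixels"][180:360,250:430,::-1],None,fx=2.2,fy=2.2)
c=np.zeros((400,800,3),np.uint8);c[:a.shape[0],:a.shape[1]]=a;c[:b.shape[0],400:400+b.shape[1]]=b;cv2.imwrite("pics/c2.png",c)
E
```

```text
[ 0.56288208 -0.00822959  0.14198626] 0.0002620225344072967
tip proj (np.float64(322.32050529353506), np.float64(269.34572818470224)) tcp (np.float64(322.8882235246485), np.float64(276.4288899270894)) p 43 (np.float64(324.0195367120697), np.float64(290.51745226037417))Traceback (most recent call last):
  File "<stdin>", line 4, in <module>
  File "h.py", line 41, in handle
    n,l,st,c=cv2.connectedComponentsWithStats(m); j=1+np.argmax(st[1:,4]); return st[j],c[j]
                                                      ~~~~~~~~~^^^^^^^^^^
    return _wrapfunc(a, 'argmax', axis=axis, out=out, **kwds)
    return bound(*args, **kwds)
ValueError: attempt to get argmax of an empty sequence
```

```bash
sed -i 's/>90)/>60)/;s/0.35\*i/0.45*i/g' h.py
python3 - <<'E'
from h import *
p=ctrl.snapshot("wrist");s=ctrl.get_state();e=np.array(s["eef_pos"])
st,c=handle(p,1,(240,190,400,300));print(st,c,[atz(ray(p,*c,True),z).round(4) for z in(.09,.095)])
print("flange pred",fproj(p,[.565,-.009,.055]),fproj(p,[.565,-.009,.095]))
t=ctrl.snapshot("top");q=ctrl.snapshot("side")
print(e,"tcp top/side",proj(t,e),proj(q,e), "bore",proj(t,[.565,-.009,.095]),proj(q,[.565,-.009,.095]))
print(handle(q,0,(315,250,360,310)))
a=cv2.resize(t["pixels"][200:330,200:370,::-1],None,fx=2.3,fy=2.3);b=cv2.resize(q["pixels"][180:360,250:430,::-1],None,fx=2.2,fy=2.2)
c=np.zeros((400,800,3),np.uint8);c[:a.shape[0],:a.shape[1]]=a;c[:b.shape[0],400:400+b.shape[1]]=b;cv2.imwrite("pics/c2.png",c)
E
```

```text
[313 240  23  22 404] [324.30693069 250.51485149] [array([ 0.5659, -0.0091,  0.09  ]), array([ 0.5653, -0.0076,  0.095 ])]
flange pred (np.float64(321.64916073524427), np.float64(236.29398311285823)) (np.float64(323.2431876336489), np.float64(252.25367091518558))
[ 0.56304782 -0.00824831  0.14219853] tcp top/side [268.6274615  265.60727433] [337.71164097 257.16279198] bore [270.74583902 266.57320152] [335.97643521 277.66827362]
(array([331, 275,  11,  24, 206], dtype=int32), array([336.16019417, 285.74271845]))
```

View pics/c2.png

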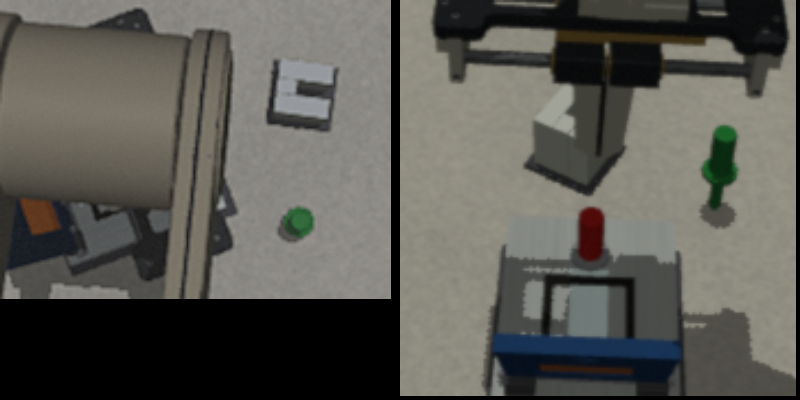

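```bash
python3 - <<'E'
from h import *
p=ctrl.snapshot("wrist");q=ctrl.snapshot("side");s=ctrl.get_state();e=np.array(s["eef_pos"]);print(ctrl.tips_ahead,e,s["eef_rot"])
a,b=ray(p,323,277,True),ray(q,342,251)
X=tri([a,b]);print(X,X-e,fproj(p,X),proj(q,X))
print("cam",a[0]-e, np.linalg.inv(p["camera_from_world"])[:3,:3].round(3))
go(*X)
E
```

```text
0.011 [ 0.56328616 -0.00827432  0.14260978] [ 0.58959019  0.41187692  0.56758043 -0.4007409 ]
[ 0.55717754 -0.0008619   0.16545962] [-0.00610862  0.00741242  0.02284984] (np.float64(317.6041003175096), np.float64(276.513331709419)) [340.13919593 250.74497301]
cam [-0.03042806  0.06756758  0.1870746 ] [[ 0.94  -0.319 -0.119]
 [ 0.339  0.908  0.245]
 [ 0.03  -0.271  0.962]]
t 8.1 pos [ 0.5633 -0.0083  0.1426] xaxis [ 0.035 -0.005 -0.999] jawyaw 0.347 w 0.0003 F [-0.   0.3 -0.3]
tool shift mm [-23.1  -2.5  -8.7]
```

```bash
python3 - <<'E'
from h import *
p=ctrl.snapshot("wrist");q=ctrl.snapshot("side");s=ctrl.get_state();e=np.array(s["eef_pos"])
def dr(im,f,cam,off,k):
    x0,y0,x1,y1=off; im=cv2.resize(im[y0:y1,x0:x1,::-1],None,fx=k,fy=k,interpolation=cv2.INTER_CUBIC).copy()
    for d,col in((-.011,(0,255,255)),(0,(0,255,0)),(.02,(255,0,255)),(.04,(255,255,0))):
        u=f(cam,e+np.array([-.035,.005,1])*d); cv2.circle(im,(int((u[0]-x0+.5)*k),int((u[1]-y0+.5)*k)),3,col,-1)
    return im
a=dr(q["pixels"],proj,q,(300,190,370,300),5);b=dr(p["pixels"],fproj,p,(260,220,370,330),4)
c=np.zeros((560,800,3),np.uint8);c[:a.shape[0],:a.shape[1]]=a;c[:b.shape[0],355:355+b.shape[1]]=b;cv2.imwrite("pics/c3.png",c)
E
```

```text
(no output)
```

View pics/c3.png

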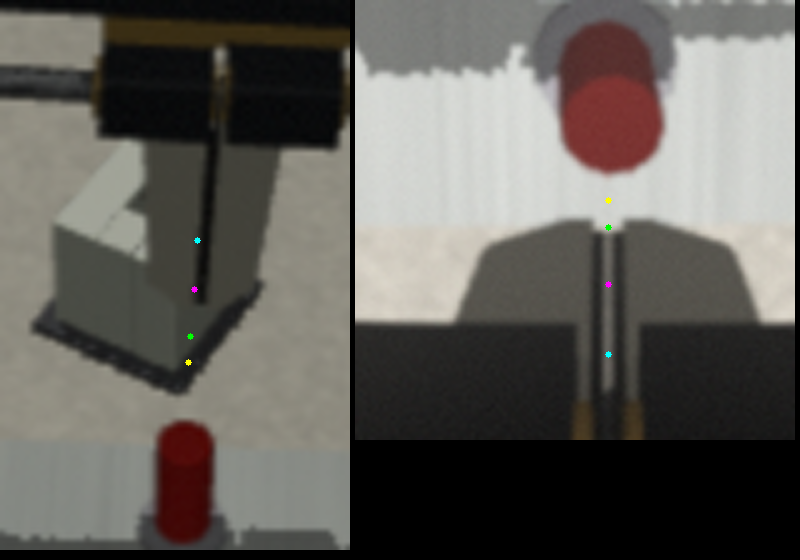

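```bash
python3 -m handwheel '{"delta_pos":[[0,0,0],[0,0,0],[0,0,0],[0,0,0],[8,0,0],[12,0,0],[12,0,0],[12,0,0],[8,0,0],[4,0,0],[0,0,0]],"turn":[0,0,0,0,0,0,0,0,0,0,0]}' 0.5 25; python3 -c "
from h import *
go(.5663,-.0087,.044,.335)"
```

```text
time: 9.12
eef_pos: [0.5639, -0.0084, 0.0786]
eef_rot: [0.589, 0.411, 0.568, -0.401]
wrist_force: [0.0, 0.8, -0.0]
width: 0.0465
t 9.1167 pos [ 0.5639 -0.0084  0.0786] xaxis [ 0.032 -0.005 -0.999] jawyaw 0.346 w 0.0465 F [ 0.   0.8 -0. ]
tool shift mm [34.7  1.2  0.5]
turn 0.011496326130504775 shift after turn [34.7  1.2  0.5]
```

```bash
python3 -m handwheel '{"delta_pos":[[6,0.5,0.5],[8,0.5,0],[8,0,0],[8,0,0],[2,0,0],[0,0,0]],"turn":[0,0,0,0,0,0]}'; python3 -c "
from h import *
go(.5663,-.0087,.044,.335)
p=ctrl.snapshot('wrist');q=ctrl.snapshot('side')
c=np.zeros((560,800,3),np.uint8)
c[:,:400]=cv2.resize(q['pixels'][210:322,300:380,::-1],(400,560));c[:400,400:]=cv2.resize(p['pixels'][190:310,260:380,::-1],(400,400))
cv2.imwrite('pics/c4.png',c)"
```

```text
time: 9.62
eef_pos: [0.5665, -0.0088, 0.0433]
eef_rot: [0.589, 0.411, 0.568, -0.401]
wrist_force: [-0.3, -0.6, 0.0]
width: 0.0466
t 9.6167 pos [ 0.5665 -0.0088  0.0433] xaxis [ 0.032 -0.005 -0.999] jawyaw 0.347 w 0.0466 F [-0.3 -0.6  0. ]
tool shift mm [-0.7 -0.2 -0.2]
turn 0.0115148798154594 shift after turn [-0.7 -0.2 -0.2]
```

View pics/c4.png

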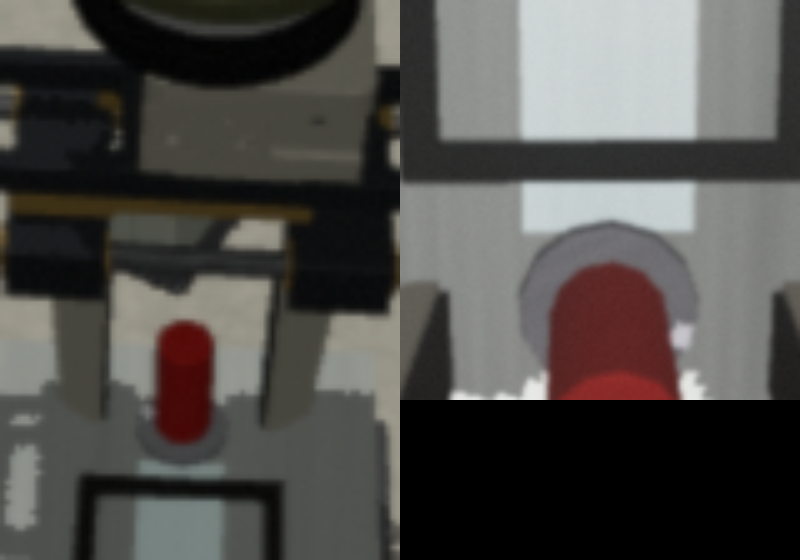

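```bash
python3 -m handwheel '{"delta_pos":[[0,0,0],[0,0,0],[0,0,0],[0,0,0],[0,0,0],[0,0,0],[0,0,0]],"turn":[0,0,0,0,0,0,0]}' 0 25; python3 -c "
from h import *
go(.5663,-.0087,.044,.335)"
```

```text
time: 10.3
eef_pos: [0.5677, -0.0091, 0.0461]
eef_rot: [0.59, 0.412, 0.567, -0.401]
wrist_force: [-1.1, -0.4, -0.1]
width: 0.0175
t 10.3 pos [ 0.5677 -0.0091  0.0461] xaxis [ 0.035 -0.005 -0.999] jawyaw 0.347 w 0.0175 F [-1.1 -0.4 -0.1]
tool shift mm [ 2.  -1.2 -0.9]
turn 0.011666840584098948 shift after turn [ 2.  -1.2 -0.9]
```

```bash
python3 -m handwheel '{"delta_pos":[[-6,0,0],[-10,0,0],[-12,0,0],[-12,0,0],[-12,0,0],[-12,0,0],[-4,0,0],[0,0,0]],"turn":[0,0,0,0,0,0,0,0]}'; python3 -c "
from h import *
go(.627,-.138,.112,.335)
p=ctrl.snapshot('side');print(handle(p,0,(300,180,380,310)))
for t in ['pin']:
  for d in ctrl.pinpoint(p,t)[:2]: print(t,round(d['score'],2),np.round(w(p,d['xyz']),4))"
```

```text
time: 10.97
eef_pos: [0.5669, -0.0087, 0.1244]
eef_rot: [0.591, 0.413, 0.566, -0.4]
wrist_force: [-0.1, 0.7, -1.1]
width: 0.0177
t 10.9667 pos [ 0.5669 -0.0087  0.1244] xaxis [ 0.04  -0.006 -0.999] jawyaw 0.347 w 0.0177 F [-0.1  0.7 -1.1]
tool shift mm [ 15.5  12.2 141.8]
turn 0.011745004657794489 shift after turn [ 15.5  13.8 141.6]
(array([332, 239,  12,  26, 237], dtype=int32), array([337.26582278, 250.78059072]))
pin 0.84 [ 5.081e-01 -1.277e-01 -5.000e-04]
pin 0.83 [ 0.5723 -0.0115  0.0941]
```

```bash
cat > rest.py <<'E'
from h import *
from scipy.optimize import minimize
top=ctrl.snapshot("top");side=ctrl.snapshot("side")
I0=cv2.imread("pics/side0.png",0).astype(float);T0=cv2.imread("pics/top0.png",0).astype(float)
C=np.array([[-25,-25],[-7,-25],[-7,7],[7,7],[7,-25],[25,-25],[25,25],[-25,25]])/1e3
def score(v,which):
    x,y,a=v;R=np.array([[np.cos(a),-np.sin(a)],[np.sin(a),np.cos(a)]])
    tot=0
    for p,I,(x0,y0,x1,y1) in which:
        k=8;pts=[]
        for c in C: pts.append((proj(p,np.r_[R@c+[x,y],.055])+.5-[x0,y0])*k)
        m=np.zeros(((y1-y0)*k,(x1-x0)*k),np.uint8);cv2.fillPoly(m,[np.round(np.array(pts)*16).astype(np.int32)],255,shift=4)
        m=cv2.GaussianBlur(cv2.resize(m.astype(np.float32),(x1-x0,y1-y0),interpolation=cv2.INTER_AREA),(3,3),.6)
        g=I[y0:y1,x0:x1];tot-=np.corrcoef(m.ravel(),g.ravel())[0,1]
    return tot
b=[(top,T0,(316,222,350,254)),(side,I0,(305,212,356,262))]
for w_ in([b[0]],[b[1]],b):
    best=min((minimize(score,[.626,-.136,a],args=(w_,),method="Nelder-Mead",options=dict(initial_simplex=[[.626,-.136,a],[.632,-.136,a],[.626,-.13,a],[.626,-.136,a+.1]])) for a in(-.25,-.1,.05)),key=lambda r:r.fun)
    print(best.x.round(4),best.fun)
E
python3 rest.py
```

```text
[ 0.6266 -0.1351 -0.1664] -0.6308359069026178
[ 0.6265 -0.1363 -0.1348] -0.5238833118564631
[ 0.6267 -0.1355 -0.1513] -1.1484680069756599
```

```bash
python3 -m handwheel '{"delta_pos":[[0,1,10],[0,1,18],[0,1,20],[0,1,20],[0,1,20],[0,1,20],[0,1,18],[0,1,10],[0,0,0],[0,0,0]],"turn":[0,0,0,0,0,0,0,0,0,0]}'; python3 -c "
from h import *
go(.629,-.138,.112,.335)
p=ctrl.snapshot('side');st,c=handle(p,0,(290,140,380,310));print(st,c);s=ctrl.get_state()['eef_pos']
X=atz(ray(p,*c),s[2]-.036+.063);print(X,X-s)
p=ctrl.snapshot('wrist');st,c=handle(p,1,(240,190,400,480));print(st,c);
X=atz(ray(p,*c,True),s[2]-.036+.083);print(X,X-s)"
```

```text
time: 12.0
eef_pos: [0.6165, -0.1426, 0.1127]
eef_rot: [0.585, 0.409, 0.573, -0.402]
wrist_force: [-0.7, 1.0, -1.3]
width: 0.0174
t 12.0 pos [ 0.6165 -0.1426  0.1127] xaxis [ 0.02  -0.002 -1.   ] jawyaw 0.348 w 0.0174 F [-0.7  1.  -1.3]
tool shift mm [ 1.  13.3 -0.1]
turn 0.012798179962885348 shift after turn [ 1.  13.3 -0.3]
[334 180  10  24 165] [338.07272727 190.6       ]
[ 0.61563733 -0.14633906  0.13961445] [-0.00065642 -0.00393989  0.027     ]
[ 302  268   42   65 1870] [323.37967914 303.71604278]
[ 0.61378755 -0.1370983   0.15961445] [-0.0025062   0.00530088  0.047     ]
```

```bash
python3 -c "
from h import *
p=ctrl.snapshot('side');q=ctrl.snapshot('wrist');s=np.array(ctrl.get_state()['eef_pos'])
for v in (182.5,183.5,184.5):
  X=tri([ray(p,338.5,v),ray(q,323,312.5,True)]);print(X,X-s,proj(p,X),fproj(q,X))
c=np.zeros((400,800,3),np.uint8)
c[:,:400]=cv2.resize(p['pixels'][170:250,290:370,::-1],(400,400));c[:,400:]=cv2.resize(q['pixels'][240:360,260:380,::-1],(400,400))
cv2.imwrite('pics/c5.png',c)"
```

```text
[ 0.61378476 -0.13922824  0.16271045] [-0.00288002  0.00209637  0.04916483] [337.87484751 182.45713825] (np.float64(320.6042953404724), np.float64(312.423888367399))
[ 0.61439287 -0.14087286  0.15921763] [-0.00227191  0.00045175  0.04567202] [337.84183097 183.45461127] (np.float64(320.5282084469379), np.float64(312.42055698717377))
[ 0.61500671 -0.14253297  0.15569184] [-0.00165808 -0.00120836  0.04214622] [337.80881616 184.45205551] (np.float64(320.4551073769347), np.float64(312.4172591103155))
```

View pics/c5.png

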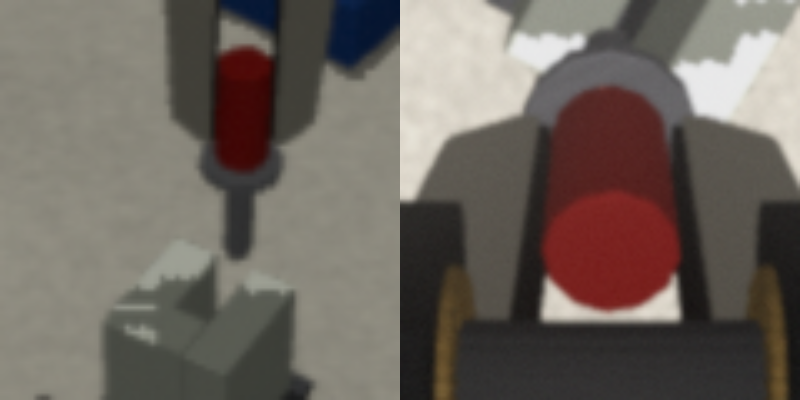

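```bash
python3 -m handwheel '{"delta_pos":[[0,5,0],[0,5,0],[0,3,0],[0,0,0],[0,0,0]],"turn":[0,0,0,0,0]}'; python3 -c "
from h import *
go(.629,-.138,.112,.335)
p=ctrl.snapshot('side')
print('pred tip for target',proj(p,[.6263,-.1376,.075]),'notch',proj(p,[.6266,-.1356,.055]))
i=p['pixels'][170:250,290:370,::-1];cv2.imwrite('pics/c6.png',cv2.resize(i,(480,480),interpolation=cv2.INTER_CUBIC))"
```

```text
time: 12.62
eef_pos: [0.6306, -0.1331, 0.1149]
eef_rot: [0.587, 0.408, 0.573, -0.4]
wrist_force: [0.4, -0.2, -1.5]
width: 0.0171
t 12.6167 pos [ 0.6306 -0.1331  0.1149] xaxis [ 0.023 -0.002 -1.   ] jawyaw 0.354 w 0.0171 F [ 0.4 -0.2 -1.5]
tool shift mm [ 2.9 -3.2  4. ]
turn 0.018531728919958024 shift after turn [ 2.9 -3.2  4.1]
pred tip for target [329.59579963 220.92219459] notch [328.8940831 229.888329 ]
```

```bash
python3 -m handwheel '{"delta_pos":[[0,-2,2],[3,-1,2],[5,0,0],[4,0,0],[0,0,0],[0,0,0]],"turn":[0,0,0,0,0,0]}'; python3 -c "
from h import *
go(.629,-.138,.051,.335)
p=ctrl.snapshot('side');s=np.array(ctrl.get_state()['eef_pos'])
pr=lambda X:((proj(p,X)+.5-[290,170])*6).astype(int)
i=cv2.resize(p['pixels'][170:250,290:370,::-1],(480,480),interpolation=cv2.INTER_CUBIC)
for X,col in (([.6266,-.1356,.055],(0,255,255)),(s+[-.0023,.0005,-.036],(0,255,0))): cv2.circle(i,tuple(map(int,pr(X))),3,col,-1)
cv2.imwrite('pics/c6.png',i)"
```

```text
time: 13.17
eef_pos: [0.6287, -0.1389, 0.1012]
eef_rot: [0.587, 0.408, 0.573, -0.401]
wrist_force: [-0.3, -0.2, -1.3]
width: 0.0175
t 13.1667 pos [ 0.6287 -0.1389  0.1012] xaxis [ 0.022 -0.002 -1.   ] jawyaw 0.353 w 0.0175 F [-0.3 -0.2 -1.3]
tool shift mm [50.2 -0.4 -1.2]
turn 0.017935066633053554 shift after turn [50.2 -0.4 -1.2]
```

View pics/c6.png

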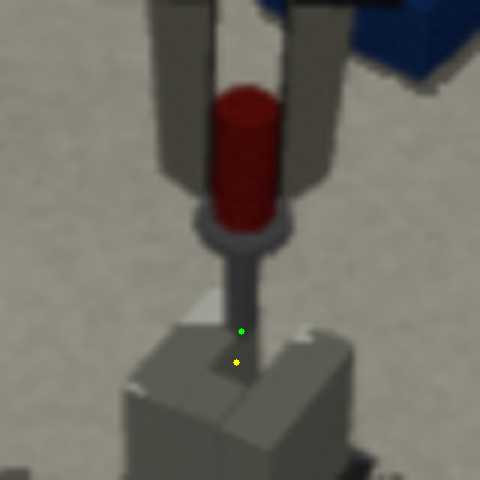

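```bash
python3 -m handwheel '{"delta_pos":[[4,0,0],[5,0,-1],[5,0,0],[5,0,0],[5,0,0],[0,0,0]],"turn":[0,0,0,0,0,0]}'; python3 -c "
from h import *
go(.629,-.138,.051,.335)"
```

```text
time: 13.72
eef_pos: [0.6284, -0.1377, 0.0744]
eef_rot: [0.587, 0.408, 0.573, -0.401]
wrist_force: [-0.2, 0.7, -1.2]
width: 0.017
t 13.7167 pos [ 0.6284 -0.1377  0.0744] xaxis [ 0.022 -0.002 -1.   ] jawyaw 0.353 w 0.017 F [-0.2  0.7 -1.2]
tool shift mm [23.4 -0.   0.3]
turn 0.01805623494134556 shift after turn [23.4 -0.   0.3]
```

Tip is in the slot (about 0.039 m, no contact force). Continue down until the flange seats.

```bash
python3 -m handwheel '{"delta_pos":[[5,0,0],[5,0,0],[5,0,0],[3,0,0],[2,0,0],[0,0,0]],"turn":[0,0,0,0,0,0]}'; python3 -c "
from h import *
go(.629,-.138,.051,.335)"
```

```text
time: 14.22
eef_pos: [0.6287, -0.1376, 0.0515]
eef_rot: [0.586, 0.408, 0.574, -0.401]
wrist_force: [-0.3, -0.4, -1.5]
width: 0.0173
t 14.2167 pos [ 0.6287 -0.1376  0.0515] xaxis [ 0.021 -0.002 -1.   ] jawyaw 0.353 w 0.0173 F [-0.3 -0.4 -1.5]
tool shift mm [0.5 0.1 0.5]
turn 0.018062107531424898 shift after turn [0.5 0.1 0.5]
```

```bash
python3 -m handwheel '{"delta_pos":[[1.5,0,0],[1.5,0,0],[0,0,0]],"turn":[0,0,0]}'; python3 -c "
from h import *
go(.629,-.138,.051,.335)"
```

```text
time: 14.47
eef_pos: [0.6297, -0.1379, 0.0517]
eef_rot: [0.587, 0.408, 0.573, -0.4]
wrist_force: [-1.1, 0.4, -1.4]
width: 0.0175
t 14.4667 pos [ 0.6297 -0.1379  0.0517] xaxis [ 0.023 -0.002 -1.   ] jawyaw 0.353 w 0.0175 F [-1.1  0.4 -1.4]
tool shift mm [ 0.6 -0.7 -0.1]
turn 0.018313940887237257 shift after turn [ 0.6 -0.7 -0.1]
```

```bash
python3 -m handwheel '{"delta_pos":[[3,0,0],[3,0,0],[0,0,0]],"turn":[0,0,0]}'; python3 -c "
from h import *
go(.629,-.138,.051,.335)"
```

```text
time: 14.72
eef_pos: [0.6297, -0.1383, 0.0516]
eef_rot: [0.587, 0.408, 0.573, -0.401]
wrist_force: [-1.7, 1.2, -2.5]
width: 0.0175
t 14.7167 pos [ 0.6297 -0.1383  0.0516] xaxis [ 0.022 -0.003 -1.   ] jawyaw 0.354 w 0.0175 F [-1.7  1.2 -2.5]
tool shift mm [ 0.6 -0.6 -0.5]
turn 0.018586162011589913 shift after turn [ 0.6 -0.6 -0.5]
```

```bash
python3 -m handwheel '{"delta_pos":[[0,0,0],[0,0,0],[0,0,0],[0,0,0],[0,0,0]],"turn":[0,0,0,0,0]}' 0.5; python3 -c "
from h import *
go(.629,-.138,.051,.335)
p=ctrl.snapshot('side')
print(handle(p,0,(290,140,380,310)),'pred handle top/bottom',proj(p,[.6266,-.1376,.1]),proj(p,[.6266,-.1376,.06]))
for d in ctrl.pinpoint(p,'pin')[:2]: print(round(d['score'],2),np.round(w(p,d['xyz']),4))
i=p['pixels'][170:250,290:370,::-1];cv2.imwrite('pics/c7.png',cv2.resize(i,(400,400),interpolation=cv2.INTER_CUBIC))"
```

```text
time: 15.13
eef_pos: [0.6313, -0.1387, 0.0524]
eef_rot: [0.588, 0.408, 0.572, -0.4]
wrist_force: [-0.3, -0.3, 0.3]
width: 0.0439
t 15.1333 pos [ 0.6313 -0.1387  0.0524] xaxis [ 0.026 -0.004 -1.   ] jawyaw 0.354 w 0.0439 F [-0.3 -0.3  0.3]
tool shift mm [ 1.3 -1.9 -1.5]
turn 0.018515385079062252 shift after turn [ 1.3 -2.  -1.4]
(array([325, 208,   9,  22, 153], dtype=int32), array([328.90849673, 218.09803922])) pred handle top/bottom [329.58014667 210.15047924] [329.34813134 227.09853348]
0.71 [ 0.508  -0.1282  0.001 ]
0.68 [ 0.6317 -0.1376  0.0174]
```

View pics/c7.png

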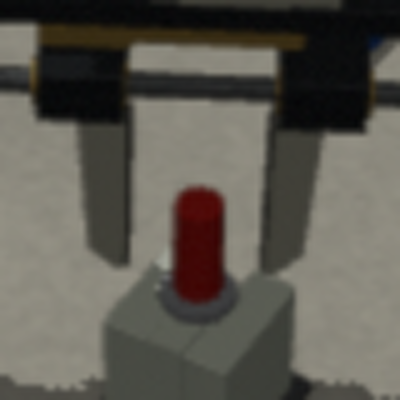

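```bash
python3 -m handwheel '{"delta_pos":[[-8,0,0],[-12,0,0],[-15,0,0],[-20,0,0],[-25,0,0],[-30,0,0],[-30,0,0],[-20,0,0],[0,0,0]],"turn":[0,0,0,0,0,0,0,0,0]}'; python3 -m handwheel '{"delta_pos":[[0,0,0]],"turn":[0]}' 0; python3 -c "
from h import *
go(.501,.168,.22,.335)
p=ctrl.snapshot('side')
print(handle(p,0,(290,140,380,310)))"
```

```text
time: 15.98
eef_pos: [0.6253, -0.1375, 0.2253]
eef_rot: [0.588, 0.408, 0.572, -0.4]
wrist_force: [0.8, 0.1, 1.2]
width: 0.0465
time: 16.07
eef_pos: [0.626, -0.1377, 0.2276]
eef_rot: [0.589, 0.409, 0.571, -0.4]
wrist_force: [-0.2, 0.2, -0.2]
width: 0.044
t 16.0667 pos [ 0.626  -0.1377  0.2276] xaxis [ 0.028 -0.005 -1.   ] jawyaw 0.354 w 0.044 F [-0.2  0.2 -0.2]
tool shift mm [   2.7  -11.6 -330.1]
turn 0.018611206839405536 shift after turn [   2.7  -17.8 -329.9]
(array([325, 208,  10,  15,  73], dtype=int32), array([329.56164384, 212.84931507]))
```

```bash
python3 -m handwheel '{"delta_pos":[[0,0,-15],[0,-1,-25],[0,-1,-30],[0,-1,-30],[0,-1,-30],[0,-1,-30],[0,-1,-30],[0,-1,-30],[0,-1,-30],[0,-1,-30],[0,-1,-25],[0,-1,-15],[0,0,0]],"turn":[0,0,0,0,0,0,0,0,0,0,0,0,0]}' 0; python3 -c "
from h import *
go(.499,.173,.11,.335)"
```

```text
time: 17.2
eef_pos: [0.482, 0.1769, 0.2007]
eef_rot: [0.579, 0.403, 0.581, -0.407]
wrist_force: [0.1, 0.0, 0.1]
width: 0.0005
t 17.2 pos [0.482  0.1769 0.2007] xaxis [-0.006 -0.003 -1.   ] jawyaw 0.351 w 0.0005 F [0.1 0.  0.1]
tool shift mm [90.6 15.3  9.4]
turn 0.016202866267755578 shift after turn [90.6 15.5  9.2]
```

```bash
python3 -m handwheel '{"delta_pos":[[0,8,0],[8,7,0],[16,0,0],[16,0,0],[16,0,0],[16,0,0],[10,0,0],[0,0,0]],"turn":[0,0,0,0,0,0,0,0]}'; python3 -c "
from h import *
go(.53+.325*.04,.083-.947*.04,.11,.335)"
```

```text
time: 17.87
eef_pos: [0.4975, 0.1779, 0.1067]
eef_rot: [0.577, 0.401, 0.581, -0.41]
wrist_force: [-0.9, -0.7, -1.3]
width: 0.0002
t 17.8667 pos [0.4975 0.1779 0.1067] xaxis [-0.013 -0.007 -1.   ] jawyaw 0.348 w 0.0002 F [-0.9 -0.7 -1.3]
tool shift mm [ -3.   -2.5 140.4]
turn 0.012714688763824755 shift after turn [ -3.   -0.7 140.4]
```

```bash
python3 -m handwheel '{"delta_pos":[[0,0,8],[0,0,8],[0,0,8],[0,0,8],[0,0,8],[0,0,8],[0,0,8],[0,0,8],[0,0,8],[0,0,8]],"turn":[0,0,0,0,0,0,0,0,0,0]}'; python3 -c "
from h import *
go(.53+.325*.04,.083-.947*.04,.11,.335)"
```

```text
time: 18.7
eef_pos: [0.5307, 0.0944, 0.1111]
eef_rot: [0.578, 0.403, 0.58, -0.409]
wrist_force: [-0.7, 1.2, 0.4]
width: 0.0005
t 18.7 pos [0.5307 0.0944 0.1111] xaxis [-0.007 -0.005 -1.   ] jawyaw 0.346 w 0.0005 F [-0.7  1.2  0.4]
tool shift mm [ 1.3 -5.2 50.5]
turn 0.011058241007071423 shift after turn [ 1.3 -4.6 50.6]
```

```bash
python3 -m handwheel '{"delta_pos":[[0,0,8],[0,0,8],[0,0,8],[0,0,8],[0,0,8],[0,0,8],[0,0,6]],"turn":[0,0,0,0,0,0,0]}'; python3 -c "
from h import *
go(.629,-.138,.2,.335)
p=ctrl.snapshot('side')
for t in ('lid_edge','lid_hole'):
  for d in ctrl.pinpoint(p,t)[:1]: print(t,round(d['score'],2),np.round(w(p,d['xyz']),4))"
```

```text
time: 19.28
eef_pos: [0.5506, 0.0369, 0.1104]
eef_rot: [0.578, 0.403, 0.58, -0.41]
wrist_force: [-0.1, 0.3, -0.9]
width: 0.0007
t 19.2833 pos [0.5506 0.0369 0.1104] xaxis [-0.008 -0.006 -1.   ] jawyaw 0.346 w 0.0007 F [-0.1  0.3 -0.9]
tool shift mm [-89.1  13.6 191.4]
turn 0.010657585032256112 shift after turn [-89.1  15.6 191.3]
lid_edge 0.61 [0.5603 0.0061 0.1441]
lid_hole 0.7 [0.5507 0.0232 0.129 ]
```

```bash
python3 -m handwheel '{"delta_pos":[[-15,0,0],[-20,0,0],[-25,0,0],[-25,0,0],[-20,0,0],[-10,0,0],[0,0,0],[0,0,0],[0,0,0],[0,0,0],[0,0,0],[0,0,0],[0,0,0],[0,0,0],[0,0,0],[0,0,0],[0,0,0],[0,0,0]],"turn":[0,0,0,0,0,0,0,0,0,0,0,0,0,0,0,0,0,0]}' 0.5; python3 -c "
from h import *
go(.629,-.138,.2,.335)
p=ctrl.snapshot('side')
for t in ('lid_edge','lid_hole','pin'):
  for d in ctrl.pinpoint(p,t)[:2]: print(t,round(d['score'],2),np.round(w(p,d['xyz']),4))
print(handle(p,0,(290,140,380,310)))"
```

```text
time: 20.93
eef_pos: [0.5452, 0.0415, 0.2194]
eef_rot: [0.573, 0.4, 0.585, -0.412]
wrist_force: [0.7, 0.3, -0.4]
width: 0.0463
t 20.9333 pos [0.5452 0.0415 0.2194] xaxis [-0.025 -0.004 -1.   ] jawyaw 0.348 w 0.0463 F [ 0.7  0.3 -0.4]
tool shift mm [ 18.1  18.  197.4]
turn 0.01285668134435114 shift after turn [ 18.1  20.6 197.1]
lid_edge 0.76 [ 0.5738 -0.0265  0.0625]
lid_edge 0.48 [ 0.4334 -0.3746 -0.0034]
lid_hole 0.81 [ 0.5642 -0.0088  0.0671]
pin 0.84 [ 0.5048 -0.1278  0.0047]
pin 0.61 [ 0.633  -0.14    0.0176]
(array([325, 208,  10,  22, 179], dtype=int32), array([329.15642458, 218.2122905 ]))
```

```bash
python3 -m handwheel '{"delta_pos":[[0,2,12],[0,2,22],[0,2,24],[0,2,24],[0,2,24],[0,2,24],[0,2,24],[0,2,20],[0,2,12],[0,0,0]],"turn":[0,0,0,0,0,0,0,0,0,0]}' 0.5; python3 -c "
from h import *
go(.628,-.138,.052,.335)"
```

```text
time: 21.97
eef_pos: [0.6316, -0.1418, 0.2184]
eef_rot: [0.574, 0.399, 0.584, -0.411]
wrist_force: [-0.7, -0.3, 0.2]
width: 0.0468
t 21.9667 pos [ 0.6316 -0.1418  0.2184] xaxis [-0.022 -0.007 -1.   ] jawyaw 0.35 w 0.0468 F [-0.7 -0.3  0.2]
tool shift mm [166.4   1.8  -4.6]
turn 0.015434808197182903 shift after turn [166.4   1.7  -4.6]
```

```bash
python3 -m handwheel '{"delta_pos":[[10,1,-2],[20,1,-2],[20,0,0],[20,0,0],[20,0,0],[16,0,0],[6,0,0],[0,0,0]],"turn":[0,0,0,0,0,0,0,0]}' 0.5; python3 -c "
from h import *
go(.628,-.138,.052,.335)
p=ctrl.snapshot('wrist');print(handle(p,1,(240,190,400,330)),[fproj(p,[.6266,-.1376,z]) for z in(.06,.1)])"
```

```text
time: 22.63
eef_pos: [0.6279, -0.1344, 0.0984]
eef_rot: [0.575, 0.399, 0.585, -0.411]
wrist_force: [0.3, 0.2, 0.4]
width: 0.0465
t 22.6333 pos [ 0.6279 -0.1344  0.0984] xaxis [-0.021 -0.005 -1.   ] jawyaw 0.352 w 0.0465 F [0.3 0.2 0.4]
tool shift mm [46.4 -0.1  3.5]
turn 0.017289042026431556 shift after turn [46.4 -0.1  3.5]
(array([308, 267,  30,  28, 647], dtype=int32), array([322.55332303, 280.21483771])) [(np.float64(320.49146715806296), np.float64(259.13386702223966)), (np.float64(318.37876865445025), np.float64(281.7721271028646))]
```

```bash
python3 -m handwheel '{"delta_pos":[[6,0,2],[10,0,1],[10,0,0],[10,0,0],[6,0,0],[0,0,0]],"turn":[0,0,0,0,0,0]}' 0.5; python3 -c "
from h import *
go(.628,-.138,.052,.335)"
```

```text
time: 23.18
eef_pos: [0.6314, -0.1379, 0.0577]
eef_rot: [0.578, 0.399, 0.583, -0.409]
wrist_force: [-0.3, -0.5, 0.1]
width: 0.0465
t 23.1833 pos [ 0.6314 -0.1379  0.0577] xaxis [-0.014 -0.008 -1.   ] jawyaw 0.353 w 0.0465 F [-0.3 -0.5  0.1]
tool shift mm [ 5.7 -3.1 -1.1]
turn 0.018146204440670832 shift after turn [ 5.7 -3.2 -1. ]
```

```bash
python3 -m handwheel '{"delta_pos":[[4,-2,-1],[4,-1,0],[0,0,0]],"turn":[0,0,0]}' 0.5;  python3 -m handwheel '{"delta_pos":[[0,0,0],[0,0,0],[0,0,0],[0,0,0],[0,0,0],[0,0,0]],"turn":[0,0,0,0,0,0]}' 0 50; python3 -c "
from h import *
go(.628,-.138,.12,.335)"
```

```text
time: 23.43
eef_pos: [0.6276, -0.1381, 0.0486]
eef_rot: [0.577, 0.399, 0.583, -0.41]
wrist_force: [-0.1, -0.3, -0.2]
width: 0.0464
time: 23.93
eef_pos: [0.6285, -0.1384, 0.05]
eef_rot: [0.578, 0.4, 0.582, -0.409]
wrist_force: [-0.2, 0.1, -1.9]
width: 0.0172
t 23.9333 pos [ 0.6285 -0.1384  0.05  ] xaxis [-0.012 -0.008 -1.   ] jawyaw 0.353 w 0.0172 F [-0.2  0.1 -1.9]
tool shift mm [-70.   -1.4  -0.4]
turn 0.017886339311263377 shift after turn [-70.   -1.4  -0.3]
```

```bash
python3 -m handwheel '{"delta_pos":[[-6,0,0],[-10,0,0],[-12,0,0],[-14,0,0],[-14,0,0],[-12,0,0],[-6,0,0],[0,0,0]],"turn":[0,0,0,0,0,0,0,0]}'; python3 - <<'E'
from h import *
go(.567,-.009,.125,.335)
q=ctrl.snapshot("side");p=ctrl.snapshot("wrist");t=ctrl.snapshot("top");e=np.array(ctrl.get_state()["eef_pos"])
st,c=handle(q,0,(290,140,380,225));print("side",st,c)
st,c=handle(p,1,(240,240,400,400));print("wrist",st,c)
for pp in (q,p,t):
  for d in ctrl.pinpoint(pp,"lid_hole")[:1]: print(round(d["score"],2),np.round(w(pp,d["xyz"]),4))
H=[.564,-.009,.069]
for n,u,pp in(("side",proj(q,H),q),("wrist",fproj(p,H),p),("top",proj(t,H),t)):
    x,y=map(int,u);g=cv2.cvtColor(pp["pixels"],cv2.COLOR_RGB2GRAY);print(n,u);print(g[y-9:y+10,x-9:x+10])
E
```

```text
time: 24.6
eef_pos: [0.63, -0.1379, 0.1336]
eef_rot: [0.579, 0.4, 0.581, -0.409]
wrist_force: [0.8, 0.9, -1.7]
width: 0.0171
t 24.6 pos [ 0.63   -0.1379  0.1336] xaxis [-0.01  -0.009 -1.   ] jawyaw 0.353 w 0.0171 F [ 0.8  0.9 -1.7]
tool shift mm [   8.2  -14.5 -142.7]
turn 0.017959648518223625 shift after turn [   8.2  -17.1 -142.5]
side [324 168  10  25 172] [328.68604651 179.36046512]
wrist [ 302  275   42   58 1732] [323.27020785 306.53810624]
0.62 [ 0.5628 -0.007   0.0692]
0.58 [ 0.5533  0.025  -0.0019]
0.87 [ 0.5679 -0.007   0.0693]
side [336.2598486  288.76883525]
[[42 42 48 49 49 50 50 52 57 60 59 60 60 60 59 59 67 69 70]
 [25 26 25 28 27 27 26 27 29 29 29 30 29 29 30 31 33 33 33]
 [23 23 22 23 23 22 22 22 23 22 23 23 22 21 22 21 24 24 23]
 [22 24 24 23 24 23 23 23 23 24 22 22 24 22 23 23 24 22 24]
 [22 22 23 23 23 24 24 22 23 24 23 23 22 22 23 22 22 23 22]
 [22 23 22 24 23 23 23 23 22 23 24 23 23 23 23 24 25 22 22]
 [22 23 22 24 22 22 24 23 23 25 24 23 24 22 22 22 23 22 23]
 [23 23 24 22 23 22 22 22 22 22 21 22 23 23 23 23 22 23 23]
 [25 23 23 21 23 20 19 16 17 18 19 19 19 22
[... 3099 characters left out ...]
 101  37  55 103 124 119 119 119 122 119  83
   40]
 [ 86 118 122 118 119 119 126 100  29  79 124 123 119 120 120 120 114  77
   42]
 [ 94 124 121 120 120 122 120  88  32  90 128 123 119 119 121 119  98  63
   45]
 [108 123 120 121 121 124 110  61  53 106 125 121 119 119 122 117  86  45
   47]
 [116 124 119 120 122 116  81  39  78 122 121 120 118 120 123 112  77  41
   48]
 [121 123 120 119 124 101  52  39  87 128 122 118 121 120 122 100  65  45
   45]
 [122 120 120 120 125 104  45  62 106 122 121 120 120 122 119  91  50  47
   50]
 [121 119 120 121 126 101  35  70 112 122 121 119 120 125 116  79  39  49
   48]
 [122 120 119 120 126  99  34  82 121 123 120 119 120 120 107  66  40  50
   49]]
```

```bash
python3 - <<'E'
from h import *
q=ctrl.snapshot("side");p=ctrl.snapshot("wrist");t=ctrl.snapshot("top");e=np.array(ctrl.get_state()["eef_pos"])
g=cv2.cvtColor(p["pixels"],cv2.COLOR_RGB2GRAY)[22:58,280:326]
n,l,st,c=cv2.connectedComponentsWithStats((g>54).astype(np.uint8));print([(s.tolist(),x.round(1).tolist()) for s,x in zip(st[1:],c[1:]) if s[4]>30])
T=cv2.cvtColor(t["pixels"],cv2.COLOR_RGB2GRAY);print(proj(t,[.564,-.009,.069]))
B=t["pixels"].astype(int);blue=((B[...,2]>B[...,0]*1.5)).astype(np.uint8)[230:320,200:320]
print("blue rect",cv2.minAreaRect(cv2.findNonZero(blue)),blue.sum())
for s in ("wrist",):
    for d in ctrl.regions_of(t,"lid_hole")[:2]: 
        m=d["pixels"];v,u=np.nonzero(m);print(d["score"],u.mean(),v.mean(),m.sum())
cv2.imwrite("pics/f.png",np.hstack([cv2.resize(t["pixels"][220:320,200:310,::-1],(396,360),interpolation=cv2.INTER_CUBIC),cv2.resize(p["pixels"][15:105,260:360,::-1],(400,360),interpolation=cv2.INTER_CUBIC)]))
E
```

```text
[([16, 0, 30, 18, 284], [35.8, 6.0]), ([15, 12, 19, 15, 211], [24.0, 18.7])]
[271.64760647 268.07962731]
blue rect ((53.464534759521484, 45.01342010498047), (48.02821350097656, 55.4599494934082), 69.27444458007812) 978
```

```bash
python3 - <<'E'
from h import *
q=ctrl.snapshot("side");p=ctrl.snapshot("wrist");e=np.array(ctrl.get_state()["eef_pos"])
a,b=ray(q,336.3,290.4),ray(p,304.2,41,True)
X=tri([a,b]);print("hole",X,proj(q,X),fproj(p,X),[atz(a,.069),atz(b,.069)])
st,c=handle(q,0,(290,140,380,225));st2,c2=handle(p,1,(240,240,400,400));print(st,st2)
u1=(st[0]+st[2]/2-.5,st[1]+3);u2=(st2[0]+st2[2]/2-.5,st2[1]+st2[3]-20)
a,b=ray(q,*u1),ray(p,*u2,True);z=e[2]-.035+.085;Y=tri([a,b]);print("pintop",Y,Y-e,"at z",atz(a,z)-e,atz(b,z)-e)
E
```

```text
hole [ 0.56522029 -0.00909828  0.06419407] [335.47772142 290.43797694] (np.float64(302.3480729334863), np.float64(41.113751887621135)) [array([ 0.56280826, -0.00609829,  0.069     ]), array([ 0.56714943, -0.00976493,  0.069     ])]
[325 171  10  25 169] [ 302  273   42   60 1778]
pintop [ 0.62784819 -0.13615917  0.17769571] [-0.00063209  0.00128554  0.0474507 ] at z [-0.00249846  0.0039117   0.05      ] [-0.00030961  0.0028138   0.05      ]
```

```bash
python3 -m handwheel '{"delta_pos":[[0,-1,-10],[0,-2,-18],[0,-2,-20],[0,-2,-20],[0,-2,-20],[0,-2,-20],[0,-2,-18],[0,-1,-10],[0,0,0],[0,0,0]],"turn":[0,0,0,0,0,0,0,0,0,0]}'; python3 -c "
from h import *
go(.566,-.0105,.12,.335)"
```

```text
time: 26.03
eef_pos: [0.5629, -0.0059, 0.1295]
eef_rot: [0.577, 0.4, 0.583, -0.41]
wrist_force: [0.6, -0.2, -0.3]
width: 0.0174
t 26.0333 pos [ 0.5629 -0.0059  0.1295] xaxis [-0.015 -0.006 -1.   ] jawyaw 0.352 w 0.0174 F [ 0.6 -0.2 -0.3]
tool shift mm [9.5 1.5 5.3]
turn 0.017176425631859393 shift after turn [9.5 1.6 5.3]
```

```bash
python3 -m handwheel '{"delta_pos":[[3,1,3],[4,0,2],[4,0,0],[0,0,0],[0,0,0]],"turn":[0,0,0,0,0]}'; python3 -c "
from h import *
go(.566,-.0105,.115,.335)
q=ctrl.snapshot('side');p=ctrl.snapshot('wrist');e=np.array(ctrl.get_state()['eef_pos'])
g=cv2.cvtColor(q['pixels'],cv2.COLOR_RGB2GRAY);np.set_printoptions(linewidth=250);print(g[262:300,324:350])
np.save('q.npy',q['pixels']);st,c=handle(q,0,(290,140,380,300));print(st,'hole pred',proj(q,[.565,-.0085,.066]),'tip pred',proj(q,e+[-.001,.002,-.035]))
i=cv2.resize(q['pixels'][230:305,300:375,::-1],(600,600),interpolation=cv2.INTER_CUBIC);cv2.imwrite('pics/c8.png',i)"
```

```text
time: 26.45
eef_pos: [0.567, -0.014, 0.1171]
eef_rot: [0.577, 0.4, 0.582, -0.411]
wrist_force: [-0.5, -0.2, -1.2]
width: 0.017
t 26.45 pos [ 0.567  -0.014   0.1171] xaxis [-0.014 -0.007 -1.   ] jawyaw 0.349 w 0.017 F [-0.5 -0.2 -1.2]
tool shift mm [ 2.1  0.3 -3.6]
turn 0.0144315421141894 shift after turn [ 2.1  0.2 -3.7]
[[ 31  30  29  34  52  62  64  62  40  27  25  25  25  27  26  25  24  24  28  48  60  62  69 108 135 140]
 [ 36  33  37  33  44  60  64  62  49  36  27  24  25  24  25  24  24  28  39  57  63  64  67 106 132 139]
 [ 79  64  42  34  42  57  64  64  63  54  42  34  29  27  29  29  31  45  58  64  65  64  65 107 133 139]
 [134 127  92  68  54  53  59  64  63  62  60  53  42  41  45  46  46  60  63  64  63  62  78 125 138 140]
 [141 140 137 133 114  76  56  60  63  63  63  62  62  63  63  62  62  62  62  62  59  62 107 133 142 143]
 [143 145 144 142 138 120  81  60  60  61  62  64  63  64  63  63  62  62  61  55  59  84 127 140 144 146]
 [145 146 145 143 142 139 119  93  68  57  58  59  61  62  62  60  59  58  59  65  95 127 140 144 146 146]
 [145 145 145 142 141 142 14
[... 2686 characters left out ...]
23  23  26  28  28  24  23  25  23  24  24  23  23  23  25  24  23]
 [ 23  22  24  23  25  24  23  23  24  24  24  24  23  24  25  23  24  24  25  23  24  24  25  23  23  23]
 [ 23  23  23  22  22  23  23  24  24  24  25  25  25  24  24  25  22  24  25  24  23  23  24  24  23  24]
 [ 24  24  23  23  23  22  23  24  23  24  23  23  22  24  23  24  24  25  25  25  25  24  24  23  23  25]
 [ 25  25  24  23  23  24  23  24  24  23  23  24  24  24  25  23  25  24  24  24  24  24  23  25  23  23]
 [ 24  24  23  23  23  24  25  23  23  22  23  24  24  24  24  24  24  25  25  24  25  24  23  24  24  24]]
[332 239  12  26 241] hole pred [335.49190434 290.03456775] tip pred [335.95863296 281.6028355 ]
```

View pics/c8.png

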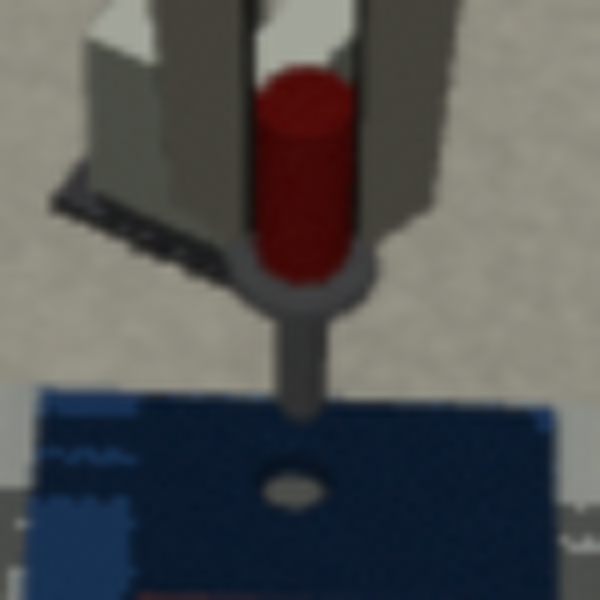

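```bash
python3 -m handwheel '{"delta_pos":[[0,0,-3],[0,0,-1],[0,0,0],[0,0,0]],"turn":[0,0,0,0]}'; python3 -c "
from h import *
go(.566,-.0105,.105,.335)
q=ctrl.snapshot('side');g=cv2.cvtColor(q['pixels'],cv2.COLOR_RGB2GRAY);np.set_printoptions(linewidth=250);print(g[276:297,328:346]);e=np.array(ctrl.get_state()['eef_pos'])
print('tip pred',proj(q,e+[-.002,.002,-.035]),proj(q,e+[-.002,.002,-.048]))"
```

```text
time: 26.88
eef_pos: [0.5656, -0.0099, 0.1175]
eef_rot: [0.577, 0.401, 0.582, -0.411]
wrist_force: [-0.2, -0.1, -0.0]
width: 0.0173
t 26.8833 pos [ 0.5656 -0.0099  0.1175] xaxis [-0.014 -0.007 -1.   ] jawyaw 0.349 w 0.0173 F [-0.2 -0.1 -0. ]
tool shift mm [12.5  0.3  0.7]
turn 0.01407321293624264 shift after turn [12.5  0.4  0.7]
[[140 138 135 136 138 134  81  51  49  51  49  49  72 127 138 139 138 139]
 [143 142 139 138 139 135  81  52  49  50  49  49  72 124 135 136 135 138]
 [137 138 137 134 135 132  79  50  49  50  49  48  71 122 132 136 137 137]
 [ 81  92  94  94  95  92  61  49  50  49  49  48  64 103 113 127 132 131]
 [ 49  52  53  54  54  52  47  48  50  50  48  46  45  55  59  64  65  65]
 [ 41  33  40  44  42  35  41  48  49  50  48  45  39  43  43  43  44  44]
 [ 27  25  28  27  27  27  34  45  49  49  48  45  34  29  27  28  39  30]
 [ 23  24  23  25  24  23  27  39  48  49  46  40  29  24  24  23  26  24]
 [ 24  24  24  24  24  23  24  25  37  43  37  29  24  25  24  23  23  24]
 [ 24  24  23  24  23  25  24  23  28  28  27  26  23  25  24  25  25  22]
 [ 23  24  22  24 
[... 172 characters left out ...]
2  18  17  20  21  23  24  24  24]
 [ 24  25  22  21  19  22  33  47  50  43  35  26  19  19  23  22  24  23]
 [ 24  24  24  20  22  48  69  73  74  73  71  55  32  21  24  23  24  24]
 [ 24  23  23  24  28  63  76  77  77  77  75  70  43  26  23  24  25  24]
 [ 24  23  23  22  25  47  68  73  74  75  70  53  31  24  25  25  24  23]
 [ 24  24  24  24  22  26  33  40  50  51  38  29  23  24  25  22  23  22]
 [ 24  24  26  24  25  25  23  25  27  28  25  25  24  24  25  25  25  25]
 [ 25  24  24  25  22  24  24  23  24  23  24  23  24  24  25  23  25  23]
 [ 25  24  25  25  24  24  22  23  24  23  24  24  23  24  24  23  21  22]]
tip pred [336.40934056 283.7955862 ] [336.23930174 289.18226788]
```

```bash
python3 -m handwheel '{"delta_pos":[[2,0.5,-1.2],[4,0,0],[4,0,0],[4,0,0],[4,0,0],[0,0,0]],"turn":[0,0,0,0,0,0]}'; python3 -c "
from h import *
go(.566,-.009,.085,.335)
q=ctrl.snapshot('side');g=cv2.cvtColor(q['pixels'],cv2.COLOR_RGB2GRAY);np.set_printoptions(linewidth=250);print(g[284:297,328:346])"
```

```text
time: 27.43
eef_pos: [0.5655, -0.0083, 0.0977]
eef_rot: [0.577, 0.401, 0.582, -0.41]
wrist_force: [0.2, -0.5, -0.7]
width: 0.0169
t 27.4333 pos [ 0.5655 -0.0083  0.0977] xaxis [-0.014 -0.007 -1.   ] jawyaw 0.35 w 0.0169 F [ 0.2 -0.5 -0.7]
tool shift mm [12.7  0.5  0.8]
turn 0.014671020445182315 shift after turn [12.7  0.5  0.8]
[[25 23 24 25 25 30 43 48 51 50 48 44 32 24 25 24 23 24]
 [22 24 23 24 25 30 43 48 51 50 48 44 31 26 23 24 25 25]
 [23 24 24 24 23 29 43 48 52 49 47 43 32 25 23 24 25 23]
 [24 23 24 23 24 29 42 48 51 50 48 43 30 25 23 24 25 24]
 [23 24 23 23 20 28 43 49 51 49 47 43 29 22 23 25 23 24]
 [25 23 25 20 19 30 44 49 51 49 47 42 27 21 24 22 24 24]
 [25 24 24 21 22 41 46 49 51 49 48 43 26 21 21 24 24 23]
 [23 24 23 24 27 54 52 49 51 49 47 47 35 24 22 22 25 26]
 [24 24 24 24 25 43 53 49 49 46 43 38 27 24 23 24 23 24]
 [23 24 25 25 24 26 29 29 33 33 27 24 26 24 24 24 25 23]
 [24 24 23 24 22 24 25 25 24 25 24 23 25 24 25 22 22 24]
 [24 22 25 24 23 24 23 25 24 23 25 23 25 24 24 24 24 24]
 [25 24 23 23 24 24 24 23 24 23 25 24 25 24 23 25 24 24]]
```

```bash
python3 -m handwheel '{"delta_pos":[[4,0,0.5],[4,0,0],[4,0,0],[4,0,0],[0,0,0]],"turn":[0,0,0,0,0]}'; python3 -c "
from h import *
go(.566,-.009,.059,.335)"
```

```text
time: 27.9
eef_pos: [0.5657, -0.0091, 0.0805]
eef_rot: [0.577, 0.401, 0.582, -0.41]
wrist_force: [-2.1, -0.2, -1.4]
width: 0.0166
t 27.9 pos [ 0.5657 -0.0091  0.0805] xaxis [-0.013 -0.007 -1.   ] jawyaw 0.349 w 0.0166 F [-2.1 -0.2 -1.4]
tool shift mm [21.5  0.6 -0. ]
turn 0.014472720415309226 shift after turn [21.5  0.6 -0.1]
```

```bash
python3 -m handwheel '{"delta_pos":[[4,-0.5,0],[4,0,0],[4,0,0],[0,0,0]],"turn":[0,0,0,0]}'; python3 -c "
from h import *
go(.566,-.009,.059,.335)"
```

```text
time: 28.23
eef_pos: [0.5652, -0.0095, 0.0672]
eef_rot: [0.577, 0.401, 0.581, -0.41]
wrist_force: [0.3, 0.7, -0.5]
width: 0.0168
t 28.2333 pos [ 0.5652 -0.0095  0.0672] xaxis [-0.013 -0.007 -1.   ] jawyaw 0.349 w 0.0168 F [ 0.3  0.7 -0.5]
tool shift mm [ 8.2  1.  -0.2]
turn 0.014441860034438037 shift after turn [ 8.2  1.  -0.2]
```

```bash
python3 -m handwheel '{"delta_pos":[[4,0,0],[4,0,0],[4,0,0]],"turn":[0,0,0]}' 0 60; python3 -c "
from h import *
go(.566,-.009,.059,.335)"
```

```text
time: 28.48
eef_pos: [0.5665, -0.01, 0.0579]
eef_rot: [0.578, 0.401, 0.58, -0.41]
wrist_force: [-22.5, 1.5, 49.5]
width: 0.0171
t 28.4833 pos [ 0.5665 -0.01    0.0579] xaxis [-0.01  -0.008 -1.   ] jawyaw 0.349 w 0.0171 F [-22.5   1.5  49.5]
tool shift mm [-1.1 -0.2 -1.2]
turn 0.014478961439734928 shift after turn [-1.1 -0.2 -1.2]
```

```bash
python3 -m handwheel '{"delta_pos":[[0,0,0],[1.5,0,0]],"turn":[0,0]}' 0 60; python3 -c "
from h import *
go(.566,-.009,.059,.335)
q=ctrl.snapshot('side');s=ctrl.get_state();print(s['eef_pos'],s['wrist_force'],s['time'])
for t in ('pin','lid_edge','lid_hole'):
  for d in ctrl.pinpoint(q,t)[:2]: print(t,round(d['score'],2),np.round(w(q,d['xyz']),4))
for k in range(3): q=ctrl.snapshot('side')
print(ctrl.get_state()['wrist_force'],ctrl.get_state()['eef_pos'])"
```

```text
time: 28.65
eef_pos: [0.5673, -0.01, 0.0592]
eef_rot: [0.579, 0.401, 0.58, -0.41]
wrist_force: [-4.4, -0.8, 5.4]
width: 0.0171
t 28.65 pos [ 0.5673 -0.01    0.0592] xaxis [-0.008 -0.009 -1.   ] jawyaw 0.35 w 0.0171 F [-4.4 -0.8  5.4]
tool shift mm [ 0.2 -0.9 -1.4]
turn 0.014541989776872377 shift after turn [ 0.2 -0.9 -1.4]
[ 0.56730285 -0.01009558  0.05896844] [-2.53094893 -1.33992321  6.77889273] 28.7
pin 0.72 [ 0.5706 -0.0124  0.0278]
pin 0.59 [ 0.5037 -0.1299  0.001 ]
lid_edge 0.84 [ 0.571  -0.0263  0.0614]
lid_edge 0.43 [ 0.5648 -0.0073  0.0627]
lid_hole 0.83 [ 0.5651 -0.0076  0.063 ]
[-2.55488342 -0.79117793  7.71802404] [ 0.56734223 -0.01010358  0.05886289]
```

```bash
python3 -m handwheel '{"delta_pos":[[3,-0.5,0],[3,0,0]],"turn":[0,0]}' 0 60; python3 -c "
from h import *
for k in range(4): q=ctrl.snapshot('side')
go(.566,-.009,.059,.335)
s=ctrl.get_state();
for t in ('pin','lid_edge','lid_hole'):
  for d in ctrl.pinpoint(q,t)[:1]: print(t,round(d['score'],2),np.round(w(q,d['xyz']),4))
for k in range(6): q=ctrl.snapshot('side')
print(handle(q,0,(290,140,380,310)));go(.566,-.009,.059)
st=[proj(q,[.5645,-.0085,z]) for z in(.069,.109)];print(st)"
```

```text
time: 29.17
eef_pos: [0.5677, -0.0103, 0.0582]
eef_rot: [0.579, 0.401, 0.58, -0.409]
wrist_force: [-18.5, 0.9, 33.1]
width: 0.0168
t 29.3667 pos [ 0.5676 -0.0102  0.0583] xaxis [-0.007 -0.009 -1.   ] jawyaw 0.35 w 0.0172 F [-14.2   1.3  26.6]
tool shift mm [-0.7 -1.1 -1.7]
turn 0.01478101961563727 shift after turn [-0.7 -1.1 -1.7]
pin 0.67 [ 0.5691 -0.0133  0.0255]
lid_edge 0.8 [ 0.5728 -0.0275  0.0598]
lid_hole 0.7 [ 0.5621 -0.0096  0.0628]
(array([330, 267,  12,  26, 217], dtype=int32), array([335.55299539, 279.33179724]))
t 29.8167 pos [ 0.5677 -0.0102  0.0583] xaxis [-0.007 -0.009 -1.   ] jawyaw 0.35 w 0.0173 F [-14.8   1.7  25.6]
tool shift mm [-0.7 -1.2 -1.7]
[array([335.83465366, 288.90979359]), array([336.35512176, 271.90814209])]
```

```bash
python3 -c "
from h import *
print(ctrl.close_job()); go(.566,-.009,.059)"
```

```text
the job is handed in; nothing more can be done
None
the job is handed in; nothing more can be done
```

I drew the red pin, parked it upright in the rest and let go. Then I swung the lid over until it settled ajar, took the pin again and pressed it through the lid hole into the bore. I handed the job in at about 30 s of the 69 s while holding the pin down with the grip set to 60 N.

**Last checks:**
- The wrist force held steady at about 26 N downward, and the tool stopped moving at about 0.058 m, about where a fully seated pin should put it.
- The network placed the lid edge at 0.060 m above the bench, against 0.059 m for fully shut. It placed the pin tip at about 0.0255 m, against 0.024 m for home.
- By arm position, the tip is at about 0.023 m. The last side picture shows the handle within about 2 px of where a seated pin would be.

**What failed or disagreed:**
- **Missed grasp:** the first grasp closed on air. In the pictures the real fingertips sat about 30 mm higher than the stated tool frame says. I corrected for that and the second grasp held.
- **Overshoot:** the first press briefly reached about 50 N at the wrist before I relaxed it and pressed again.
- **Side load:** about 14 N of sideways force remained at the end.
- **Network offset:** the network's pin position was about 5 mm off to the side of where the side picture and the bore showed it.
- **Not checked:** I did not re-measure the bottle, tip box or flask at the end. I never moved the arm near them.

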